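# Load and clamp the polishing carrier

## Task

Get the carrier ready for the polishing drum: slide the cover plate sideways off the tray onto the wooden rest beside it, not lifting it off and without shifting the tray, and lay every loose brass blank (bars and slugs) flat inside the tray. Then slide the cover back squarely over the tray and turn the brass thumbscrew clockwise until its slip clutch gives for the first time and the foot is clamping the cover; stop there, within an eighth of a turn of slip, and let go. Leave the hammer, ring mandrel, charcoal block and water bottle alone.

Things in the scene. Friction and masses are not known exactly. Their poses are not given: they have to be found in the camera images.
- stand: fixed clamping stand on the bench. Dark steel base 200 x 306 x 10 mm; origin on the bench at the middle between tray and rest; +x is the far side with the grey post, +y the side with the wooden rest. The tray seat is centred at y = -76 mm, the rest at y = +76 mm. A grey post (x 100 to 130 mm, y -101 to -51) carries a bridge 34 mm wide (x 50 to 130, 60 to 78 mm above the bench) over the tray's far ledge. The screw's upright axis is at x = 68, y = -76 mm
- tray: loose steel carrier tray (0.7 kg), 170 (x) x 144 (y) x 18 mm high, standing on the stand's base; origin under its centre, axes along the stand's. Its open pocket spans x -78 to +35 mm, y -60 to +60 mm, floor 4 mm above its underside, so 14 mm deep; beyond x = 35 mm is a solid ledge which the foot presses over. Start: covered by the cover plate
- cover_mid (a point): centre of the loose aluminium cover plate (about 0.3 kg), 168 (x) x 140 (y) x 6 mm; it lies flat on the tray's rim (then 21 mm above the tray's origin) with its far edge under the raised foot, so it can only come off sideways along the stand's y. z axis up
- cover_grip (a point): centre of the dark wooden bar grip on the cover: 44 long (cover's x) x 14 wide (y) x 24 mm high, standing on the plate; 35 mm to the cover's -x (near) side from cover_mid, 15 mm above it
- rest_top (a point): centre of the top face of the wooden rest block, 160 x 146 mm, 27 mm above the bench (1 mm lower than the tray's rim, 3 to 4 mm gap between them); fixed on the stand; the cover is parked here, its middle over this point
- knob_grip (a point): middle of the thumbscrew's brass wing, a bar 36 long (its own x axis) x 10 wide x 24 mm high on the screw axis, centre 104 mm above the bench, pinched from above across its width. It stays at this height and turns without end; the foot below moves instead. Just above a steel collar of 40 mm diameter, its top 84 mm above the bench, with a brass mark
- screw (a joint): angle of the screw and its collar, rad, growing clockwise seen from above; each rad lowers the foot by 3.5 mm. It starts between 0 and 1.6, and turns against 0.08 N m of friction; it stays where it is left. The foot meets the cover near 4 rad
- clutch (a joint): slip of the brass wing against the collar, rad, growing clockwise seen from above; 0 at the start. The clutch carries the screw along until 0.15 N m, then it slips: the wing turns while the collar and its mark stay still, and the torque at the wrist rises from 0.08 to 0.15 N m and no more. Stop at the first slip of about 0.15 to 0.5 rad; over 0.9 rad is too much
- ram: the steel clamping foot on the screw axis, 20 mm diameter, origin at the centre of its underside; it starts 8 to 14 mm above the cover and presses with about 20 N when the clutch slips
- bar0_mid (a point): centre of a plain brass bar blank, 36 long (its x axis) x 14 wide (y) x 12 mm high, lying loose on the bench to the robot's right. May be absent (None)
- bar1_mid (a point): centre of a plain brass bar blank, 36 long (its x axis) x 14 wide (y) x 12 mm high, lying loose on the bench to the robot's right. May be absent (None)
- bar2_mid (a point): centre of a plain brass bar blank, 36 long (its x axis) x 14 wide (y) x 12 mm high, lying loose on the bench to the robot's right. May be absent (None)
- slug0_mid (a point): centre of a plain round brass slug, 20 mm diameter, 12 mm high, standing flat on the bench to the robot's right. May be absent (None)
- slug1_mid (a point): centre of a plain round brass slug, 20 mm diameter, 12 mm high, standing flat on the bench to the robot's right. May be absent (None)
- hammer: hammer, 260 mm, lying on the bench; leave alone
- mandrel: tapered steel ring mandrel, 270 mm, lying beyond the stand; leave alone
- charcoal: black charcoal soldering block, 90 x 70 x 35 mm; leave alone
- water: clear water bottle, 64 mm diameter, 200 mm high; leave alone
- cover: the same cover plate, whole; origin at the centre of its underside, 3 mm below cover_mid, same axes
Not all that is in view belongs to the job. What is shaped like the tray but pink or white is not meant. There is more than one size of the cover; the job needs the larger.

How it is judged:
By the outcome, as a careful person would: the job done as asked, in the order asked, and still so for the second after the job is handed in, with the robot touching nothing.
Of bar0, bar1, bar2, slug0, slug1 only 3 to 4 are there at a start; the rules pass over those that are not, and their reading is None.
At some moment in a run one of bar0, bar1, bar2, slug0, slug1 may be knocked a few centimetres aside while the robot is not near it.
Once in a run the grip may slacken for a moment while it holds something.
It also fails if it takes over 200 s, if anything falls off the work surface, if the arm or the gripper's body presses on something with over 40 N, if the wrist force passes 120 N, or if a joint passes its speed limit or range.

## Robot

A 6-joint arm with a two-finger parallel gripper is mounted at the origin on the work surface. World frame = base frame: x ahead of the robot, y to its left, z up, the work surface at z = 0. Lengths are in m, angles in rad, forces in N, time in s.
With the tool pointing down it reaches from about 0.425 to 0.95 m from the base axis. Payload 3.5 kg.
Tool frame: the origin (TCP) lies at the very end of the fingers, on their centre line; the grasp point (between the pads) lies 19 mm behind it; z points along the fingers, y is the direction in which the jaws open and shut (so a half turn about z gives the same grasp; the last joint's range is limited). The gripper opens to 85 mm and grips with 20 to 120 N. Pads are 22 mm wide; open, the fingers measure 114 mm over their backs; the gripper's body (76 mm by 85 mm) begins 54 mm behind the grasp point. The pads swing forward as they close: fully open they stand 13 mm farther back than shut.
Start: joints at [1.126, 0.286, 1.577, -0, 1.279, -0.15], TCP at [0.196, 0.646, 0.231] pointing down, gripper open.
Joint ranges: [-2.77, 2.77], [-0.9, 2.22], [0.21, 2.48], [-1.53, 4.67], [0.24, 2.81], [-2.84, 2.84]. Speed limits (rad/s): [2.79, 2.79, 3.14, 3.14, 3.14, 3.14].

## Interface

Orientations are given as a 3x3 rotation matrix whose columns are the frame's x, y, z axes.
In Python, from cell import arm, grab_frame, ticket gives the robot as it stands. Calls block until the motion is done:
- arm.move_to(position, orientation): joint-space move of the TCP to a pose.
- arm.move_linear(position, orientation=None, max_speed=0.15): straight line of the TCP; orientation=None keeps the orientation; max_speed is the mean speed in m/s.
- arm.move_j(angles): joint-space move.
- arm.set_gripper(opening, squeeze=None): finger opening in m; squeeze is the grip in N (None keeps the last); returns when the fingers have stopped.
- arm.pause(seconds).
- arm.inverse_kinematics(position, orientation): joint angles nearest the present ones, or None.
- arm.state(): the state.
- grab_frame(name): name is "side" or "top" or "wrist"; returns a dict with "image" (420x560x3 uint8, red, green, blue), "depth" (420x560 float32, m along the optical axis (not along the pixel's ray), 0 where there is no reading), "intrinsics" (3x3 intrinsics, pixels), "view" (4x4, takes a point from world to camera coordinates). Camera axes: x right, y up, looking along -z (the intrinsics and any distortion apply to the point x, -y, -z); pixel columns grow to the right and rows downward; lengths in m; the calibration is good to about 2 mm. The wrist camera is an equidistant fisheye: a pixel r from the principal point sees the ray r / f radians off the axis. A picture is of the moment at which its call begins.
A pose or a line that the arm cannot do raises arm.MotionError and nothing moves.
- ticket.job_done(): hands the job in, once; it reports no verdict.
The state is a dict: "clock": time; "joint_positions": joint angles; "joint_vel": joint speeds; "joint_efforts": joint torques, N m; "position": TCP position; "eef_rot": TCP orientation; "contact_force": force on the tool from outside, world axes, zero at the start; "wrist_torque": the same for the moment, N m; "opening": finger opening in m.
Only numpy, scipy, OpenCV 4.12 (cv2) and the standard library are available. Lean on these libraries where they do the work, as an engineer would, in place of code of your own. Each camera call takes 0.05 s, during which the arm holds its last target.

## Working session

There is one attempt and no reset: what is moved stays moved. The work goes in short steps, each a Python script; the robot and the scene stay as the last script left them, time stands still between calls to the robot, and variables do not carry over. Pictures are saved under pics/ and viewed, and the job is handed in when it is done.

```bash
ls; mkdir -p pics; cat > h.py <<'E'
import numpy as np, cv2
from cell import arm, grab_frame, ticket
def save(name,img,scale=1,crop=None):
    im=img
    if crop: r0,r1,c0,c1=crop; im=im[r0:r1,c0:c1]
    if scale!=1: im=cv2.resize(im,None,fx=scale,fy=scale,interpolation=cv2.INTER_CUBIC)
    cv2.imwrite('pics/'+name+'.png',im[:,:,::-1])
def cloud(f):
    K=f['intrinsics'];d=f['depth'].astype(float);h,w=d.shape
    u,v=np.meshgrid(np.arange(w),np.arange(h))
    x=(u-K[0,2])/K[0,0]*d; y=(v-K[1,2])/K[1,1]*d
    P=np.stack([x,-y,-d,np.ones_like(d)],-1)
    W=P@np.linalg.inv(f['view']).T
    W=W[...,:3]; W[d==0]=np.nan
    return W
def ray_plane(f,uv,z):
    K=f['intrinsics'];T=np.linalg.inv(f['view'])
    uv=np.atleast_2d(np.asarray(uv,float))
    d=np.stack([(uv[:,0]-K[0,2])/K[0,0],-(uv[:,1]-K[1,2])/K[1,1],-np.ones(len(uv))],-1)@T[:3,:3].T
    o=T[:3,3]; s=(z-o[2])/d[:,2]
    return o+d*s[:,None]
def proj(f,p):
    p=np.atleast_2d(p); c=p@f['view'][:3,:3].T+f['view'][:3,3]
    K=f['intrinsics']
    return np.stack([K[0,0]*c[:,0]/-c[:,2]+K[0,2],K[1,1]*-c[:,1]/-c[:,2]+K[1,2]],-1)
E
python3 - <<'E'
from h import *
print(arm.state())
for n in ['side','top','wrist']:
    f=grab_frame(n); save(n+'0',f['image']); print(n,f['intrinsics'].tolist(),np.linalg.inv(f['view']).round(3).tolist(),[k for k in f])
E
```

```text
pics
{'clock': 0.0, 'joint_positions': array([ 1.12598443e+00,  2.87189452e-01,  1.57819406e+00, -9.46552180e-06,
        1.27859128e+00, -1.50035125e-01]), 'joint_vel': array([ 5.86953600e-05, -8.20956442e-04, -1.18240316e-03, -6.50779515e-04,
       -1.40738340e-03,  7.45289366e-04]), 'joint_efforts': array([ 7.05223320e-04, -4.05978942e+01, -2.92626214e+01, -6.02118325e-05,
        5.80104446e-03,  3.75346133e-06]), 'position': array([0.1958134 , 0.64528128, 0.22992208]), 'eef_rot': array([[-9.56867638e-01,  2.90522442e-01, -1.01682059e-03],
       [ 2.90524014e-01,  9.56865276e-01, -2.15423046e-03],
       [ 3.47108019e-04, -2.35672421e-03, -9.99997163e-01]]), 'contact_force': array([-0.38398267, -0.03036662, -0.53947852]), 'wrist_torque': array([-0.00323084,  0.03821932, -0.01571414]), 'opening': 0.08506278284986385}
side [[405.40607801999073, 0.0, 279.07228977480236], [0.0, 405.40607801999073, 208.94691081048498], [0.0, 0.0, 1.0]] [[0.812, 0.342, -0.473, 0.086], [-0.584, 0.48, -0.655, -0.598], [0.003, 0.808, 0.59, 0.677], [0.0, 0.0, 0.0, 1.0]] ['image', 'depth', 'intrinsics', 'view']
top [[477.8303662994838, 0.0, 270.68039281479594], [0.0, 477.8303662994838, 202.95194660728023], [0.0, 0.0, 1.0]] [[0.005, 0.981, -0.195, 0.283], [-1.0, 0.007, 0.008, 0.027], [0.009, 0.195, 0.981, 1.312], [0.0, 0.0, 0.0, 1.0]] ['image', 'depth', 'intrinsics', 'view']
wrist [[325.19226210127806, 0.0, 279.5013876361547], [0.0, 325.19226210127806, 209.16527542012054], [0.0, 0.0, 1.0]] [[0.291, -0.917, -0.273, 0.125], [0.957, 0.278, 0.085, 0.667], [-0.002, -0.286, 0.958, 0.372], [0.0, 0.0, 0.0, 1.0]] ['image', 'depth', 'intrinsics', 'view']
```

View pics/top0.png

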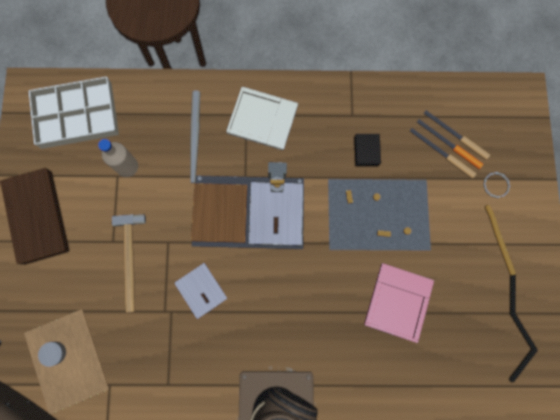

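View pics/side0.png

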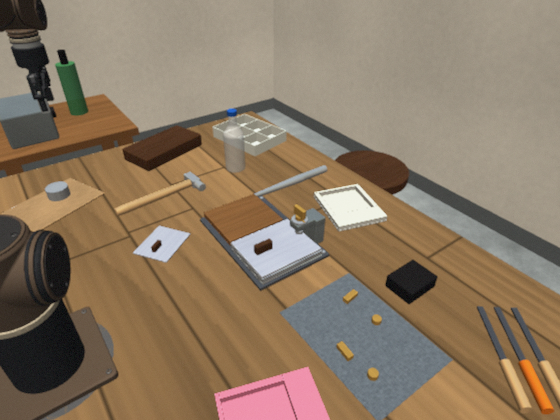

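View pics/wrist0.png

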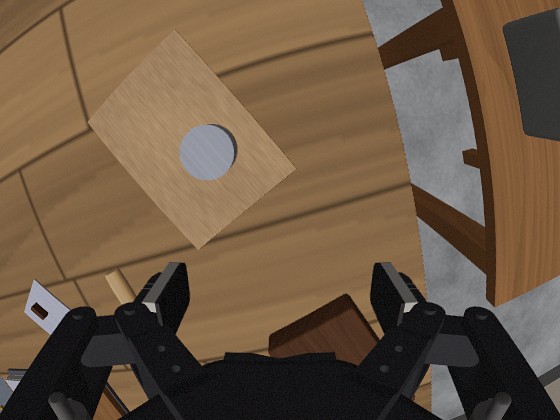

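The top view shows these candidates:
- **Cover:** the large plate with the dark grip at (276,213), under the foot. A small plate lies at (202,290), which is not meant.
- **Tray:** under the large cover. The pink one at (400,303) and the white one at (263,117) are not meant.
- **Blanks:** bars at (349,196) and (384,233), slugs at (377,197) and (408,231), all on the grey mat.

Next I check the choice in close crops and measure.

```bash
python3 - <<'E'
from h import *
f=grab_frame('top'); np.savez('top0.npz',**f)
save('crop_stand',f['image'],5,(150,260,180,320)); save('crop_mat',f['image'],5,(170,255,320,440))
g=grab_frame('side'); save('crop_side',g['image'],4,(180,290,190,340))
W=cloud(f)
for uv in [(220,212),(275,190+10),(276,225),(262,235),(295,235),(277,180),(276,168),(360,220),(349,196),(384,233),(377,197),(408,231)]:
    print(uv,W[uv[1],uv[0]].round(4))
E
```

```text
(220, 212) [0.5115 0.155  0.0297]
(275, 200) [0.5451 0.0053 0.0335]
(276, 225) [0.4721 0.0029 0.06  ]
(262, 235) [0.448  0.0399 0.0382]
(295, 235) [ 0.4492 -0.0489  0.0336]
(277, 180) [0.5811 0.0017 0.1148]
(276, 168) [0.6241 0.0036 0.0749]
(360, 220) [ 4.967e-01 -2.321e-01  3.000e-04]
(349, 196) [ 0.563  -0.2019  0.0085]
(384, 233) [ 0.459  -0.2946  0.0123]
(377, 197) [ 0.5593 -0.2786  0.0151]
(408, 231) [ 0.4652 -0.3615  0.0106]
```

View pics/crop_stand.png

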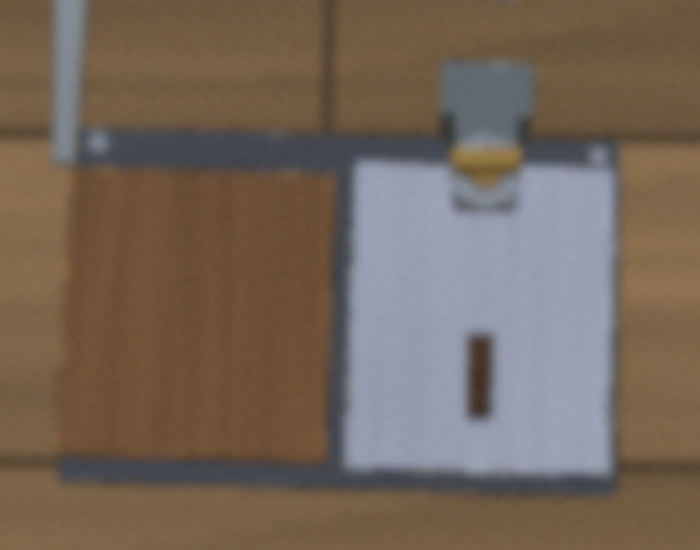

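View pics/crop_mat.png

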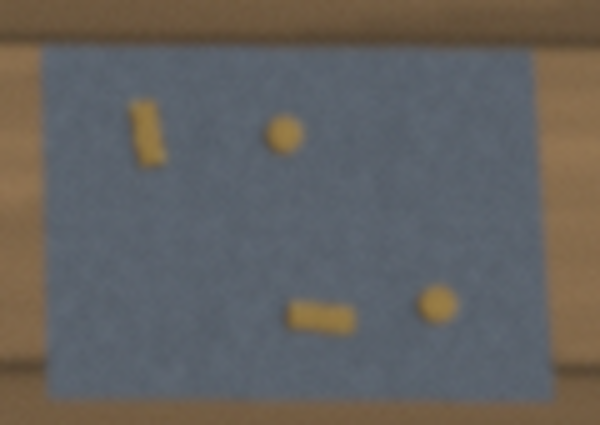

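View pics/crop_side.png

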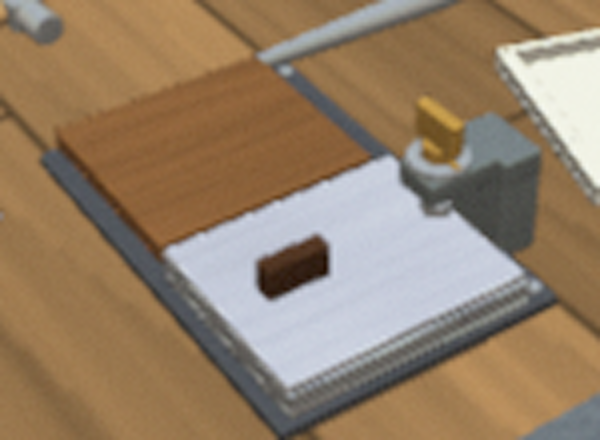

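The crops confirm the large plate with the dark grip under the foot, with two bars and two slugs on the mat. Now the measurements.

```bash
cat >> h.py <<'E'
def rect_on_plane(f,mask,z,box=None):
    """contour of biggest blob -> plane -> minAreaRect; returns centre,(long,short),yaw of long"""
    cs,_=cv2.findContours(mask.astype(np.uint8),cv2.RETR_EXTERNAL,cv2.CHAIN_APPROX_NONE)
    out=[]
    for c in sorted(cs,key=cv2.contourArea)[::-1]:
        if cv2.contourArea(c)<15: continue
        p=ray_plane(f,c[:,0,:],z)[:,:2]
        (cx,cy),(w,h),a=cv2.minAreaRect((p*1000).astype(np.float32))
        if w<h: w,h,a=h,w,a+90
        a=(a+90)%180-90
        out.append((cx,cy,w,h,a,c[:,0].mean(0).round(1).tolist()))
    return out
E
python3 - <<'E'
from h import *
f=grab_frame('top'); im=f['image']; hsv=cv2.cvtColor(im,cv2.COLOR_RGB2HSV)
def sub(m,r0,r1,c0,c1):
    o=np.zeros(m.shape,bool);o[r0:r1,c0:c1]=m[r0:r1,c0:c1];return o
H,S,V=[hsv[...,i].astype(int) for i in range(3)]
for uv in [(297,230),(276,225),(240,212),(248,212),(349,196),(360,220)]: print(uv,hsv[uv[1],uv[0]])
br=sub((H>12)&(H<28)&(S>90),178,252,328,432)
print('blanks',*rect_on_plane(f,br,0.012),sep='\n')
cov=sub((V>150)&(S<60),175,250,245,310)
print('cover',*rect_on_plane(f,cov,0.034),sep='\n')
gr=sub((V<100),212,240,262,290)
print('grip',*rect_on_plane(f,gr,0.058),sep='\n')
rest=sub((H>5)&(H<20)&(S>90),180,245,185,249)
print('rest',*rect_on_plane(f,rest,0.027),sep='\n')
steel=sub((S<90),170,255,180,310)
print('base',*rect_on_plane(f,steel,0.010),sep='\n')
E
```

```text
(297, 230) [112  38 181]
(276, 225) [ 11 103  69]
(240, 212) [ 14 130 106]
(248, 212) [109  34  83]
(349, 196) [ 20 136 146]
(360, 220) [107  43 107]
blanks
(529.8209228515625, -422.7423400878906, 172.6747283935547, 11.256187438964844, -3.4519195556640625, [430.2, 207.5])
(459.0608825683594, -294.6506042480469, 33.14695358276367, 11.060174942016602, -89.64136952161789, [383.6, 233.1])
(560.8338623046875, -200.7444610595703, 32.36980056762695, 12.452814102172852, 7.833613872528076, [348.9, 196.5])
(466.38702392578125, -358.3052978515625, 16.854063034057617, 13.859821319580078, -89.63908895850182, [406.8, 230.4])
(561.3975219726562, -276.5768127441406, 14.399641990661621, 13.657134056091309, -45.35151672363281, [376.1, 196.5])
cover
(509.6732177734375, 3.91314697265625, 165.14990234375, 138.7682647705078, -0.41449737548828125, [275.6, 212.5])
grip
(473.7857666015625, 4.1645894050598145, 40.221004486083984, 7.980591297149658, 0.21565189957618713, [275.5, 224.9])
rest
(515.5945434570312, 166.69207763671875, 177.8921661376953, 168.0350341796875, 2.287766218185425, [213.4, 212.6])
base
(524.3828125, 84.78134155273438, 323.35382080078125, 222.7052764892578, -89.65634644031525, [247.0, 209.7])
```

```bash
cat >> h.py <<'E'
def down(th):  # tool x axis yaw th
    c,s=np.cos(th),np.sin(th)
    return np.array([[c,s,0],[s,-c,0],[0,0,-1.]])
def wray(f,uv,z):
    K=f['intrinsics'];T=np.linalg.inv(f['view'])
    uv=np.atleast_2d(np.asarray(uv,float)).reshape(-1,1,2)
    n=cv2.fisheye.undistortPoints(uv,K,np.zeros(4))[:,0]
    d=np.stack([n[:,0],-n[:,1],-np.ones(len(n))],-1)@T[:3,:3].T
    o=T[:3,3]; s=(z-o[2])/d[:,2]
    return o+d*s[:,None]
def wproj(f,p):
    p=np.atleast_2d(p); c=p@f['view'][:3,:3].T+f['view'][:3,3]
    q=np.stack([c[:,0],-c[:,1],-c[:,2]],-1).reshape(-1,1,3)
    return cv2.fisheye.projectPoints(q,np.zeros(3),np.zeros(3),f['intrinsics'],np.zeros(4))[0][:,0]
def wrects(f,mask,z,amin=60):
    cs,_=cv2.findContours(mask.astype(np.uint8),cv2.RETR_EXTERNAL,cv2.CHAIN_APPROX_NONE)
    out=[]
    for c in sorted(cs,key=cv2.contourArea)[::-1]:
        if cv2.contourArea(c)<amin: continue
        p=wray(f,c[:,0,:],z)[:,:2]
        (cx,cy),(w,h),a=cv2.minAreaRect((p*1000).astype(np.float32))
        if w<h: w,h,a=h,w,a+90
        out.append(tuple(np.round((cx,cy,w,h,(a+90)%180-90),1))+(c[:,0].mean(0).round(0).tolist(),))
    return out
E
python3 - <<'E'
from h import *
arm.move_to([0.46,0.06,0.28],down(np.pi))
f=grab_frame('wrist'); np.savez('w1.npz',**f); save('w1',f['image'])
print(arm.state()['clock'],arm.state()['position'])
E
```

```text
2.65 [0.46005301 0.06052798 0.27997282]
```

View pics/w1.png

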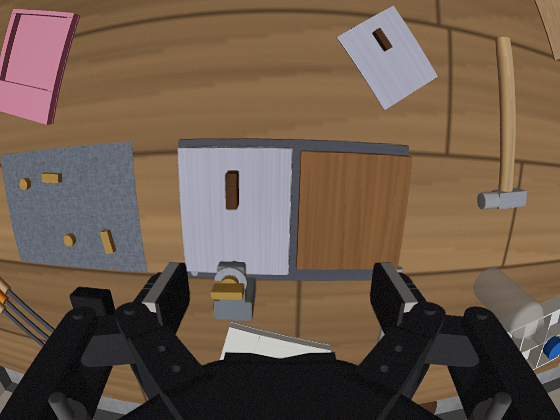

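```bash
python3 - <<'E'
from h import *
f=np.load('w1.npz'); im=f['image']; hsv=cv2.cvtColor(im,cv2.COLOR_RGB2HSV)
H,S,V=[hsv[...,i].astype(int) for i in range(3)]
def sub(m,r0,r1,c0,c1):
    o=np.zeros(m.shape,bool);o[r0:r1,c0:c1]=m[r0:r1,c0:c1];return o
cov=sub((V>150)&(S<60),140,262,170,300); print('cover',*wrects(f,cov,.034),sep='\n')
gr=sub((V<110)&(S>90),160,220,215,250); print('grip',*wrects(f,gr,.058),sep='\n')
base=sub((S<70),130,272,165,430); print('base',*wrects(f,base,.010),sep='\n')
# edges: rest
rest=sub((S>90)&(H<20),145,272,299,412)
cs,_=cv2.findContours(rest.astype(np.uint8),0,1)
print('rest',*wrects(f,rest,.027),sep='\n')
br=sub((S>110)&(H>12)&(H<28),145,260,5,140); print('blanks',*wrects(f,br,.012),sep='\n')
kb=sub((S>110)&(H>14)&(H<28),275,312,200,250);print('knob',*wrects(f,kb,.116,10),sep='\n')
save('w1knob',im,8,(255,325,195,265)); save('w1st',im,3,(130,290,170,420))
W=None
E
```

```text
cover
(np.float64(501.0), np.float64(3.2), np.float64(152.1), np.float64(140.5), np.float64(-1.2), [235.0, 203.0])
grip
(np.float64(471.5), np.float64(5.1), np.float64(44.1), np.float64(14.9), np.float64(-0.4), [232.0, 190.0])
base
(np.float64(509.9), np.float64(67.0), np.float64(353.0), np.float64(191.0), np.float64(89.9), [287.0, 210.0])
rest
(np.float64(514.5), np.float64(162.1), np.float64(180.4), np.float64(162.4), np.float64(4.8), [358.0, 209.0])
blanks
(np.float64(550.3), np.float64(-415.8), np.float64(135.5), np.float64(40.4), np.float64(-20.0), [9.0, 229.0])
(np.float64(411.5), np.float64(-314.4), np.float64(162.0), np.float64(13.5), np.float64(85.1), [39.0, 147.0])
(np.float64(468.7), np.float64(-136.1), np.float64(100.2), np.float64(9.2), np.float64(-4.7), [137.0, 179.0])
(np.float64(559.5), np.float64(-198.7), np.float64(37.5), np.float64(19.7), np.float64(8.0), [107.0, 241.0])
(np.float64(457.6), np.float64(-290.1), np.float64(42.1), np.float64(15.4), np.float64(84.2), [52.0, 177.0])
(np.float64(559.1), np.float64(-274.5), np.float64(26.8), np.float64(18.8), np.float64(-68.8), [69.0, 239.0])
(np.float64(465.2), np.float64(-353.8), np.float64(27.3), np.float64(18.4), np.float64(88.3), [25.0, 183.0])
knob
(np.float64(575.5), np.float64(-5.2), np.float64(54.1), np.float64(45.5), np.float64(-86.8), [218.0, 292.0])
```

View pics/w1knob.png

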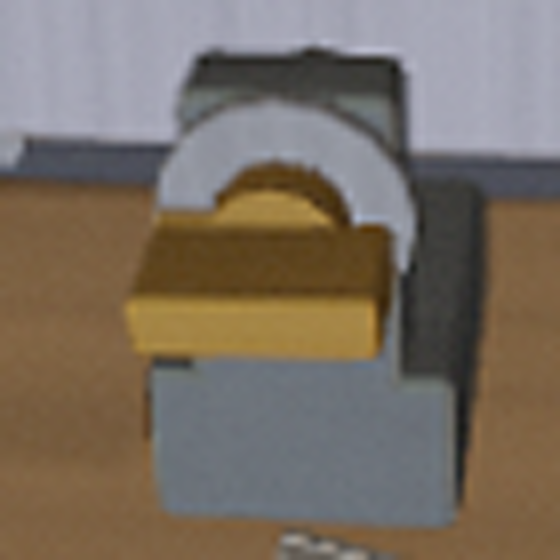

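View pics/w1st.png

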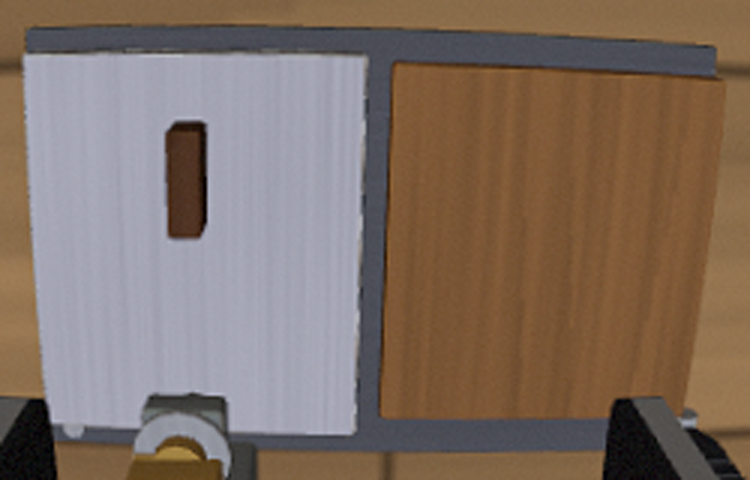

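```bash
python3 - <<'E'
from h import *
f=np.load('w1.npz')
def c(p,z):
    return (wray(f,[(170+(x+.5)/3-.5,130+(y+.5)/3-.5) for x,y in p],z)[:,:2]*1000).round(1).tolist()
print('cover NL NR FR',c([(25,54),(367,55),(355,434)],.034))
print('base NL,NR',c([(27,29),(716,46)],.01), 'far', c([(250,445),(600,450)],.01))
print('rest NL NR FL FR',c([(393,62),(723,79),(381,416),(685,417)],.027))
print('grip top FL FR NL NR',c([(168,237),(203,237),(168,130),(204,130)],.058))
def k(p,z): return (wray(f,[(195+(x+.5)/8-.5,255+(y+.5)/8-.5) for x,y in p],z)[:,:2]*1000).round(1).tolist()
print('wing top near L R far L R',k([(130,300),(378,302),(135,355),(375,355)],.116))
print('collar L R near',k([(158,190),(416,225),(278,100)],.084))
E
```

```text
cover NL NR FR [[423.2, -64.3], [426.0, 75.3], [593.4, 71.9]]
base NL,NR [[414.6, -70.6], [420.1, 231.8]] far [[612.5, 22.4], [618.0, 193.8]]
rest NL NR FL FR [[429.5, 86.2], [432.8, 229.1], [588.0, 83.8], [592.6, 229.2]]
grip top FL FR NL NR [[494.3, -2.9], [494.3, 11.0], [451.7, -1.1], [451.9, 12.8]]
wing top near L R far L R [[573.2, -15.5], [572.4, 19.3], [582.3, -15.6], [581.1, 18.4]]
collar L R near [[573.3, -17.3], [578.3, 21.3], [557.7, 1.9]]
```

```bash
cat >> h.py <<'E'
YAW=-0.020
EX=np.array([np.cos(YAW),np.sin(YAW),0]); EY=np.array([-np.sin(YAW),np.cos(YAW),0])
COV=np.array([0.5090,0.0038,0]); GRIP=np.array([0.4732,0.0047,0])
ORG=COV+0.076*EY
TH=np.pi+YAW
def st(): 
    s=arm.state(); print('t',round(s['clock'],1),'p',s['position'].round(4),'F',s['contact_force'].round(1),'T',s['wrist_torque'].round(3),'op',round(s['opening'],4),'q',s['joint_positions'].round(2)); return s
E
python3 - <<'E'
from h import *
arm.set_gripper(0.045,40)
arm.move_to(GRIP+[0,0,.12],down(TH)); st()
arm.move_linear(GRIP+[0,0,.0375],max_speed=.1); st()
f=grab_frame('wrist'); save('w2',f['image'])
E
```

```text
t 3.8 p [0.4742 0.0046 0.1212] F [-0.4  0.   1.1] T [-0.011  0.004  0.034] op 0.0453 q [-0.2  -0.04  2.15  0.    1.03 -1.76]
t 4.8 p [0.4739 0.0046 0.0382] F [ 0.1 -0.2 -0.4] T [ 0.024 -0.011 -0.013] op 0.0447 q [-0.2   0.1   2.19 -0.    0.85 -1.76]
```

View pics/w2.png

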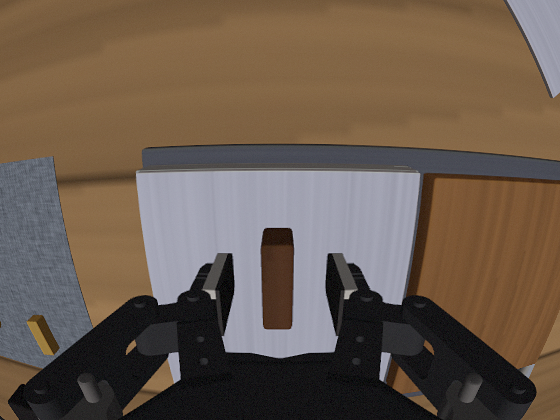

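```bash
python3 - <<'E'
from h import *
arm.set_gripper(0.0,40); s=st()
p=s['position'].copy(); np.save('p0.npy',p)
R=down(TH)
a=p+0.02*EY; arm.move_linear(a,R,max_speed=.03); st()
f=grab_frame('wrist'); save('w3',f['image'])
E
```

```text
t 5.2 p [0.4737 0.0045 0.0382] F [-0.7 -0.5  4.5] T [-0.054  0.136  0.042] op 0.0132 q [-0.21  0.1   2.19 -0.    0.85 -1.76]
t 6.1 p [0.4742 0.0251 0.0382] F [0.9 0.5 3.6] T [-0.098 -0.148 -0.208] op 0.0132 q [-0.16  0.11  2.18  0.    0.85 -1.71]
```

View pics/w3.png

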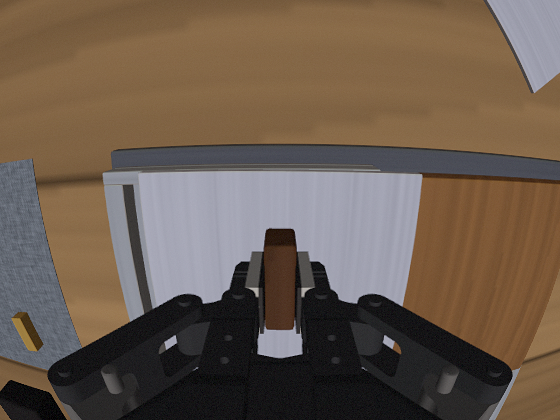

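```bash
python3 - <<'E'
from h import *
p=np.load('p0.npy'); R=down(TH)
arm.move_linear(p+0.08*EY,R,max_speed=.06); st()
arm.move_linear(p+0.152*EY,R,max_speed=.06); s=st()
arm.move_linear(p+0.152*EY-[0,0,.001],R,max_speed=.03); s=st()
np.save('p1.npy',s['position'])
arm.set_gripper(0.045); st()
arm.move_linear(p+0.152*EY+[0,0,.1],R,max_speed=.15)
f=grab_frame('wrist'); save('w4',f['image']); 
arm.move_to([0.46,-0.02,0.28],down(np.pi)); f=grab_frame('wrist'); np.savez('w5.npz',**f); save('w5',f['image']);st()
E
```

```text
t 7.3 p [0.4752 0.085  0.0382] F [-0.3 -1.2  4.8] T [-0.076 -0.026 -0.019] op 0.0133 q [-0.03  0.12  2.17  0.    0.85 -1.59]
t 8.6 p [0.4761 0.1565 0.0377] F [ 0.7 -0.1 -3.2] T [0.029 0.12  0.074] op 0.0129 q [ 0.11  0.16  2.12  0.    0.86 -1.44]
t 8.9 p [0.4767 0.1564 0.0373] F [-1.4  0.4 -0.7] T [0.058 0.238 0.014] op 0.0134 q [ 0.11  0.16  2.12  0.    0.86 -1.44]
t 9.3 p [0.4772 0.1565 0.0375] F [-0.7  0.4 -0.3] T [-0.008  0.01   0.03 ] op 0.045 q [ 0.11  0.16  2.12 -0.    0.86 -1.44]
t 11.1 p [ 0.4594 -0.0191  0.2781] F [-0.9  0.2  0.7] T [ 0.022 -0.01   0.037] op 0.0452 q [-0.26 -0.24  2.03  0.    1.36 -1.83]
```

View pics/w5.png

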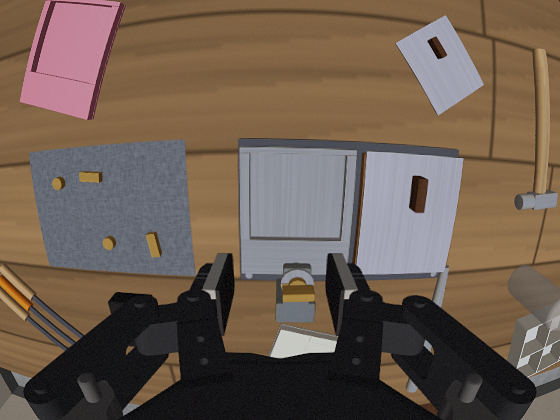

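The cover is parked on the rest at (412,215) and the empty pocket shows at (295,195). Next I measure the tray, then look over the mat.

```bash
python3 - <<'E'
from h import *
f=np.load('w5.npz'); save('w5tr',f['image'],4,(130,285,230,370))
arm.set_gripper(0.04)
arm.move_to([0.50,-0.28,0.24],down(np.pi)); f=grab_frame('wrist'); np.savez('w6.npz',**f); save('w6',f['image']);st()
E
```

```text
t 12.4 p [ 0.5004 -0.2787  0.2405] F [-0.7  0.5 -0.1] T [-0.051 -0.008  0.078] op 0.04 q [-0.69  0.05  1.82  0.    1.26 -2.26]
```

View pics/w5tr.png

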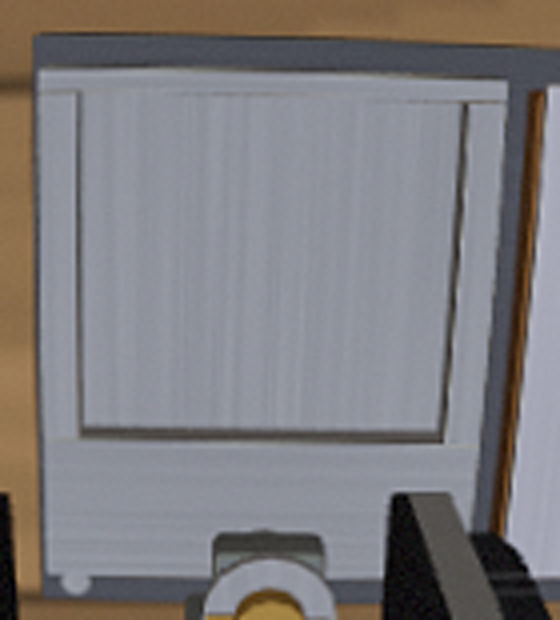

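View pics/w6.png

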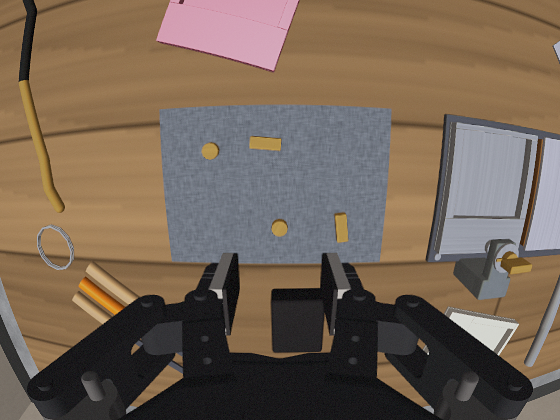

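```bash
cat >> h.py <<'E'
def blanks(f,r0,r1,c0,c1,z=.012,smin=100):
    hsv=cv2.cvtColor(f['image'],cv2.COLOR_RGB2HSV);H,S,V=[hsv[...,i].astype(int) for i in range(3)]
    m=np.zeros(H.shape,bool);m[r0:r1,c0:c1]=((S>smin)&(H>12)&(H<28)&(V>60))[r0:r1,c0:c1]
    return wrects(f,m,z,40)
E
python3 - <<'E'
from h import *
f=np.load('w6.npz'); print(*[tuple(map(float,b[:5]))+(b[5],) for b in blanks(f,120,250,180,370)],sep='\n')
save('w6c',f['image'],4,(120,250,190,360))
f=np.load('w5.npz')
c=lambda p,z:(wray(f,[(230+(x+.5)/4-.5,130+(y+.5)/4-.5) for x,y in p],z)[:,:2]*1000).round(1).tolist()
print('tray NL NR FL',c([(38,72),(508,82),(45,577)],.028)); print('pocket NL NR FL FR',c([(78,90),(466,103),(80,440),(442,443)],.028))
print('base near',c([(35,36),(555,48)],.01))
E
```

```text
(458.5, -295.4, 35.0, 14.0, 85.2, [265.0, 143.0])
(560.1, -203.7, 38.2, 14.3, 7.7, [341.0, 227.0])
(466.0, -359.6, 19.3, 18.3, -46.9, [210.0, 150.0])
(559.6, -279.0, 20.6, 18.2, 0.0, [279.0, 227.0])
tray NL NR FL [[424.5, -68.0], [426.6, 75.6], [594.1, -71.9]]
pocket NL NR FL FR [[430.2, -56.0], [433.5, 62.5], [543.5, -58.1], [545.1, 60.4]]
base near [[414.8, -71.0], [417.0, 95.2]]
```

View pics/w6c.png

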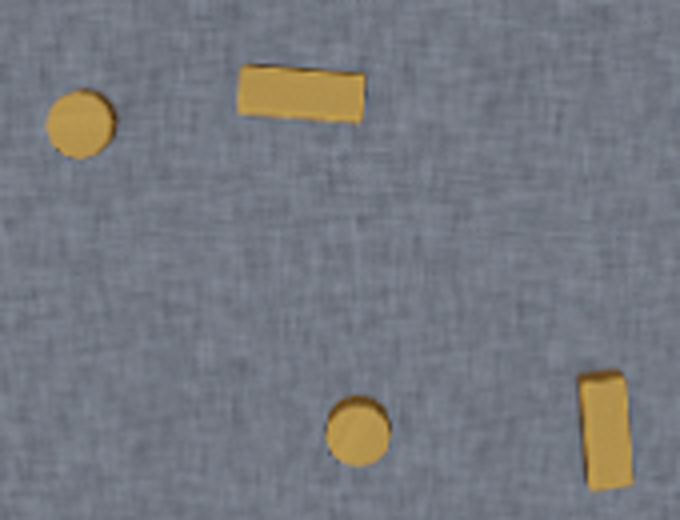

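```bash
cat >> h.py <<'E'
def find(exp,kind,f,R=70):
    bs=blanks(f,0,330,0,560)
    ok=[]
    for b in bs:
        d=np.hypot(b[0]-exp[0],b[1]-exp[1])
        good = (28<b[2]<46 and 10<b[3]<20) if kind=='bar' else (15<b[2]<26 and 14<b[3]<24)
        if good and d<R: ok.append((d,b))
    ok.sort(key=lambda t:t[0])
    return ok[0][1] if ok else None
def pick(exp,kind,ang,name):
    arm.set_gripper(0.045,50)
    th=np.deg2rad(ang); R=down(th); p=np.array([exp[0],exp[1],0])/1000
    arm.move_to(p+[0,0,.13],R)
    f=grab_frame('wrist'); save('hov_'+name,f['image']); b=find(exp,kind,f)
    print('seen',None if b is None else [float(v) for v in b[:5]])
    if b is None: return False
    p=np.array([b[0],b[1],0])/1000
    if kind=='bar':
        da=(b[4]-ang+90)%180-90; th=np.deg2rad(ang+da); R=down(th)
    arm.move_to(p+[0,0,.05],R)
    arm.move_linear(p+[0,0,.004],R,max_speed=.08); s=st()
    arm.set_gripper(0.0,50); s=st()
    arm.move_linear(p+[0,0,.10],R,max_speed=.15); s=st()
    return s['opening']>.008
def place(x,y,name):
    R=down(TH); p=np.array([x,y,0])/1000
    arm.move_to(p+[0,0,.10],R); s=st()
    if s['opening']<.008: print('LOST'); return False
    f=grab_frame('wrist'); save('pre_'+name,f['image'])
    arm.move_linear(p+[0,0,.04],R,max_speed=.12)
    arm.move_linear(p+[0,0,.0185],R,max_speed=.04); s=st()
    arm.set_gripper(0.026); 
    arm.move_linear(p+[0,0,.10],R,max_speed=.15); st()
    f=grab_frame('wrist'); save('post_'+name,f['image'])
    return True
E
python3 - <<'E'
from h import *
if pick((560.1,-203.7),'bar',187.7,'bar1'): place(455,-24,'bar1')
E
```

```text
seen [560.8, -203.0, 37.3, 13.1, 7.4]
t 14.5 p [ 0.5609 -0.203   0.0038] F [ 0.4 -0.   0.1] T [-0.004  0.01  -0.001] op 0.0451 q [-0.52  0.4   1.89 -0.    0.85 -2.22]
t 14.9 p [ 0.5614 -0.2034  0.0049] F [-0.2 -0.5  2.5] T [-0.023  0.011  0.039] op 0.0121 q [-0.52  0.4   1.89  0.    0.85 -2.22]
t 15.7 p [ 0.56   -0.2026  0.0989] F [ 0.3  0.5 -1.1] T [0.047 0.042 0.014] op 0.012 q [-0.52  0.26  1.87  0.    1.01 -2.22]
t 16.5 p [ 0.4558 -0.0246  0.1002] F [ 0.9  0.5 -0.1] T [-0.023 -0.02   0.049] op 0.0123 q [-0.28 -0.05  2.2  -0.    0.98 -1.83]
t 17.9 p [ 0.4546 -0.0238  0.0188] F [-3.9  0.3  6.6] T [0.084 0.557 0.006] op 0.0121 q [-0.28  0.11  2.23 -0.    0.8  -1.83]
t 18.9 p [ 0.4544 -0.0238  0.0993] F [ 0.5 -0.1 -0.5] T [ 0.005 -0.049 -0.022] op 0.0262 q [-0.28 -0.05  2.21 -0.    0.99 -1.83]
```

```bash
cd pics; python3 -c "
import cv2,numpy as np
a=[cv2.resize(cv2.imread(n+'_bar1.png'),(400,300)) for n in ['hov','pre','post']]
cv2.imwrite('b1.png',np.vstack([np.hstack(a[:2]),np.hstack([a[2],a[2]*0])]))"
```

```text
(no output)
```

View pics/b1.png

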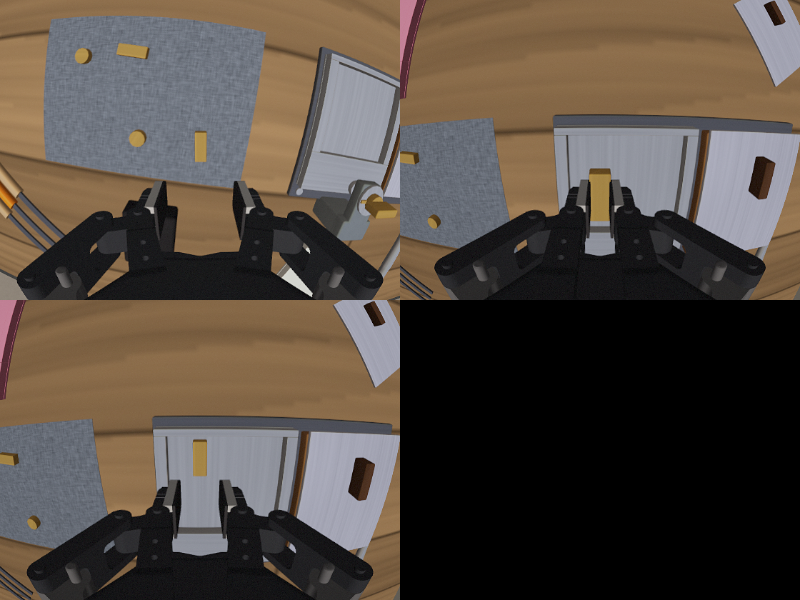

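```bash
sed -i 's/\.0185/.0192/' h.py; python3 - <<'E'
from h import *
if pick((458.5,-295.4),'bar',85.2,'bar0'): 
    if place(455,30,'bar0'):
        if pick((559.6,-279),'slug',180,'slug0'): place(500,-24,'slug0')
E
cd pics; python3 -c "
import cv2,numpy as np
a=[cv2.resize(cv2.imread(n+'.png'),(400,300)) for n in ['hov_bar0','post_bar0','hov_slug0','post_slug0']]
cv2.imwrite('b2.png',np.vstack([np.hstack(a[:2]),np.hstack(a[2:])]))"
```

```text
seen [459.3, -294.2, 36.2, 13.1, 85.0]
t 21.5 p [ 0.4593 -0.2943  0.0038] F [ 0.9 -0.3  0.3] T [-0.003 -0.023  0.019] op 0.0446 q [-0.76  0.31  2.02  0.    0.81 -0.67]
t 21.9 p [ 0.4598 -0.2946  0.0048] F [-1.2 -0.4  3.7] T [0.038 0.044 0.033] op 0.012 q [-0.76  0.31  2.02  0.    0.81 -0.67]
t 22.7 p [ 0.4586 -0.2936  0.0989] F [-0.4  0.5  0. ] T [ 0.055 -0.028 -0.001] op 0.012 q [-0.76  0.15  2.   -0.    1.   -0.67]
t 23.9 p [0.4552 0.0295 0.0997] F [ 0.1 -0.2 -1.4] T [ 0.011  0.017 -0.002] op 0.0122 q [-0.16 -0.05  2.2  -0.    0.99 -1.71]
t 25.3 p [0.4549 0.03   0.0189] F [-0.  -0.9 -0.1] T [-0.034 -0.011 -0.041] op 0.0125 q [-0.16  0.11  2.23  0.    0.8  -1.71]
t 26.2 p [0.4544 0.0301 0.0994] F [-0.1  0.1 -1.4] T [ 0.024 -0.007 -0.033] op 0.0258 q [-0.16 -0.05  2.2   0.    0.99 -1.71]
seen [560.2, -279.6, 20.7, 18.3, 0.0]
t 29.1 p [ 0.5602 -0.2797  0.0038] F [-0.   0.6 -0.3] T [ 0.028 -0.011  0.027] op 0.0452 q [-0.62  0.45  1.82  0.    0.87 -2.2 ]
t 29.4 p [ 0.5608 -0.28    0.005 ] F [-0.3  0.7  2.9] T [ 0.022 -0.017 -0.009] op 0.0169 q [-0.62  0.45  1.82 -0.    0.87 -2.2 ]
t 30.2 p [ 0.5595 -0.2791  0.0989] F [ 0.6  0.2 -1. ] T [ 0.003  0.002 -0.016] op 0.0167 q [-0.62  0.32  1.8  -0.    1.03 -2.2 ]
t 31.2 p [ 0.5007 -0.0248  0.1002] F [-1.   0.3 -0.5] T [-0.039 -0.041  0.001] op 0.017 q [-0.25  0.06  2.1  -0.    0.99 -1.8 ]
t 32.6 p [ 0.4998 -0.0239  0.0189] F [0.6 0.5 0.3] T [0.025 0.046 0.02 ] op 0.0167 q [-0.25  0.2   2.13  0.    0.82 -1.8 ]
t 33.6 p [ 0.4994 -0.0239  0.0994] F [0.5 0.4 0. ] T [-0.043 -0.018  0.005] op 0.0257 q [-0.25  0.06  2.1   0.    0.99 -1.8 ]
```

View pics/b2.png

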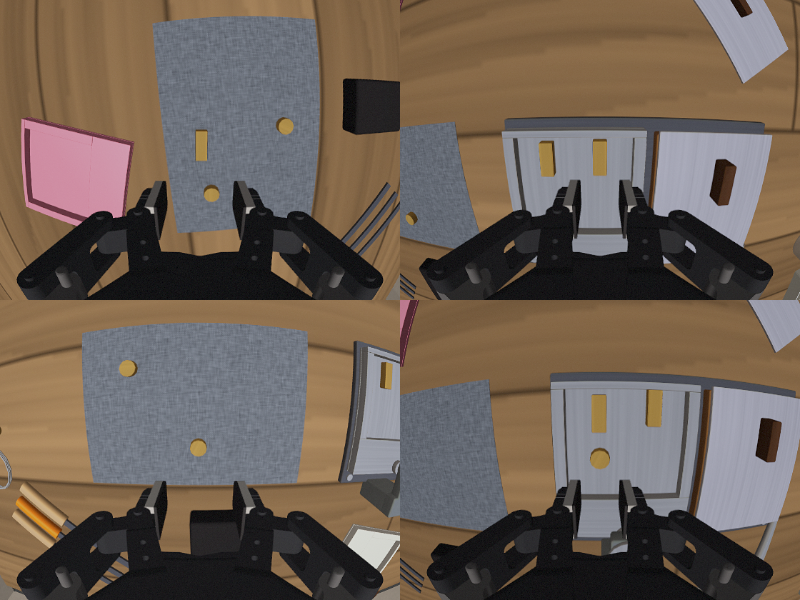

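```bash
python3 - <<'E'
from h import *
if pick((466,-359.6),'slug',180,'slug1'): place(500,30,'slug1')
arm.move_to([0.46,-0.02,0.28],down(np.pi)); f=grab_frame('wrist'); np.savez('w7.npz',**f); save('w7',f['image'],1);save('w7c',f['image'],4,(130,285,230,370))
print(*[tuple(map(float,b[:5])) for b in blanks(f,150,245,248,350,.026)],sep='\n')
t=grab_frame('top');save('top1',t['image'])
E
```

```text
seen [465.4, -360.4, 20.7, 18.3, -0.0]
t 36.4 p [ 0.4654 -0.3605  0.0038] F [ 0.8 -0.4 -0.3] T [-0.022 -0.052  0.014] op 0.0448 q [-0.83  0.39  1.91  0.    0.84 -2.4 ]
t 36.8 p [ 0.4659 -0.361   0.0049] F [-1.2  0.6  2.6] T [0.042 0.029 0.025] op 0.0168 q [-0.83  0.39  1.91  0.    0.84 -2.4 ]
t 37.6 p [ 0.4648 -0.3597  0.0989] F [ 0.1 -0.3 -0.9] T [ 0.016 -0.002 -0.085] op 0.0165 q [-0.83  0.24  1.89 -0.    1.01 -2.4 ]
t 39.0 p [0.5004 0.0292 0.1   ] F [-0.5 -0.6 -0.1] T [-0.027 -0.022 -0.021] op 0.0168 q [-0.14  0.06  2.1  -0.    0.99 -1.69]
t 40.4 p [0.4998 0.0301 0.0189] F [-0.6 -1.  -0.3] T [-0.058  0.048  0.009] op 0.017 q [-0.14  0.2   2.13  0.    0.82 -1.69]
t 41.4 p [0.4994 0.0301 0.0993] F [ 0.2 -0.1 -0.1] T [ 0.03   0.023 -0.017] op 0.026 q [-0.14  0.06  2.1   0.    0.99 -1.69]
(450.3, 28.7, 34.2, 13.9, -1.6)
(454.9, -23.8, 34.9, 12.4, -0.1)
(498.8, -24.0, 19.7, 17.7, -0.1)
(498.9, 29.2, 20.2, 17.6, 27.0)
```

View pics/w7.png

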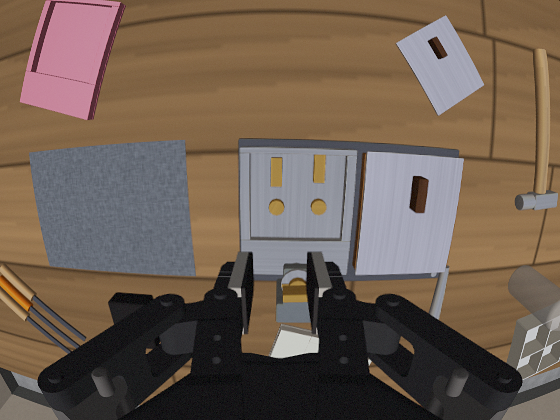

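View pics/w7c.png

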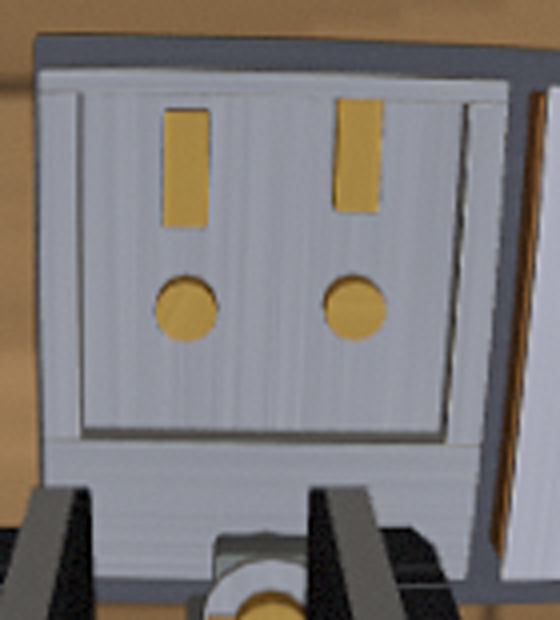

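View pics/top1.png

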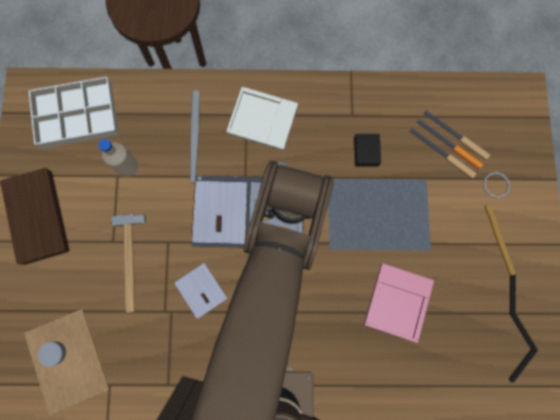

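Both bars and both slugs are in the pocket. The right bar's near end at (320,154) touches the rim line, so I check its height.

```bash
python3 - <<'E'
from h import *
f=dict(np.load('w7.npz')); d=f['depth']
T=np.linalg.inv(f['view']);K=f['intrinsics']
def pt(u,v,dd):
    n=cv2.fisheye.undistortPoints(np.array([[[u,v]]],float),K,np.zeros(4))[0,0]
    return (T@np.array([n[0]*dd,-n[1]*dd,-dd,1]))[:3]
for u in (274,278,317,321):
    for v in range(152,190,5):
        print(u,v,pt(u,v,np.median(d[v-1:v+2,u-1:u+2])).round(4)*1000)
g=grab_frame('side'); save('s2',g['image'],4,(180,290,200,340))
arm.move_to([0.46,-0.20,0.26],down(np.pi)); st()
g=grab_frame('side'); save('s3',g['image'],5,(185,285,200,340))
E
```

```text
274 152 [430.  -26.2  26.5]
274 157 [437.4 -26.3  16.8]
274 162 [442.5 -26.2  24.8]
274 167 [448.8 -26.3  24.5]
274 172 [454.9 -26.3  25.1]
274 177 [461.3 -26.3  24.5]
274 182 [467.6 -26.4  24.5]
274 187 [476.4 -26.6  13.8]
278 152 [430.  -21.3  26.6]
278 157 [437.5 -21.4  15.9]
278 162 [442.5 -21.3  25.1]
278 167 [448.8 -21.4  24.1]
278 172 [454.9 -21.4  25.1]
278 177 [461.3 -21.4  24.6]
278 182 [467.4 -21.4  25.4]
278 187 [476.6 -21.5  12.9]
317 152 [429.7  26.   26.9]
317 157 [436.1  26.3  25.2]
317 162 [442.2  26.4  25.4]
317 167 [448.6  26.7  24.5]
317 172 [454.9  26.8  24.4]
317 177 [461.1  27.   24.7]
317 182 [467.5  27.1  24.7]
317 187 [476.6  28.7  12.5]
321 152 [429.6  30.9  27.2]
321 157 [436.   31.3  25.1]
321 162 [442.3  31.5  24.6]
321 167 [448.4  31.5  25.5]
321 172 [454.8  31.8  25. ]
321 177 [461.   31.9  25.2]
321 182 [467.5  32.1  24.6]
321 187 [476.4  33.9  13. ]
t 43.1 p [ 0.46   -0.1993  0.2593] F [ 0.3 -0.2 -1.1] T [-0.037  0.016 -0.037] op 0.0258 q [-0.61 -0.13  1.96  0.    1.3  -2.18]
```

View pics/s2.png

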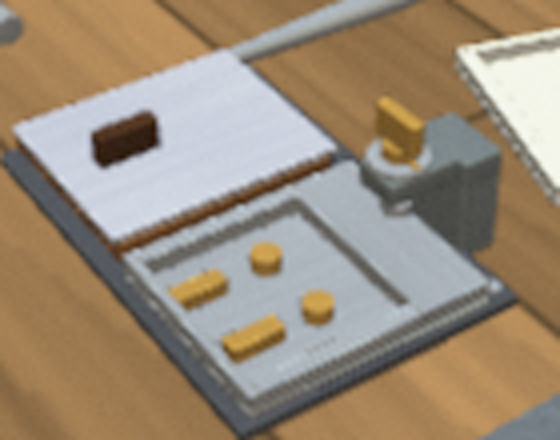

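View pics/s3.png

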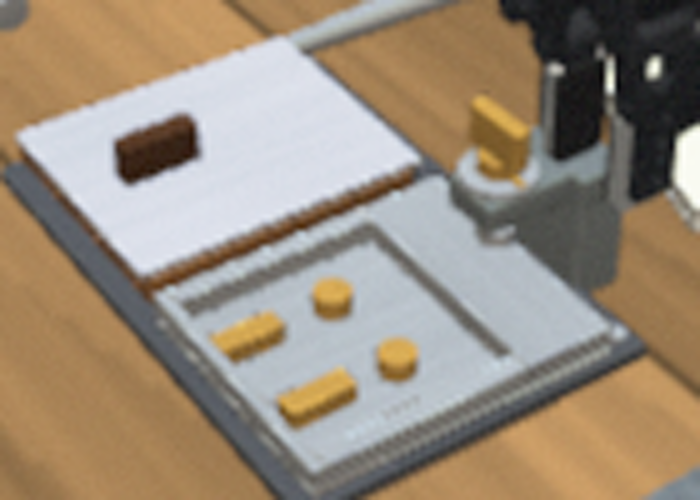

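```bash
python3 - <<'E'
from h import *
p=np.load('p0.npy'); R=down(TH); print(p)
arm.set_gripper(0.045,60)
q=p+0.152*EY
arm.move_to(q+[0,0,.1],R)
f=grab_frame('wrist'); save('w8',f['image'])
arm.move_linear(q-[0,0,.001],R,max_speed=.1); st()
arm.set_gripper(0.0,60); st()
arm.move_linear(q+[0,0,.0008],R,max_speed=.02); st()
f=grab_frame('wrist'); save('w9',f['image'])
arm.move_linear(q-0.007*EY+[0,0,.0008],R,max_speed=.03); st()
g=grab_frame('side'); save('s4',g['image'],5,(185,285,200,340))
E
```

```text
[0.4737346  0.00450548 0.03821826]
t 46.1 p [0.4775 0.1566 0.0379] F [-0.3  0.1 -0.1] T [-0.001  0.046  0.002] op 0.0446 q [ 0.11  0.16  2.12 -0.    0.86 -1.44]
t 46.5 p [0.4774 0.1565 0.0381] F [-0.5 -0.6  4.2] T [-0.13   0.163 -0.003] op 0.0124 q [ 0.11  0.16  2.12 -0.    0.86 -1.44]
t 46.7 p [0.4759 0.1564 0.0382] F [-0.2  0.8 -1.9] T [0.008 0.021 0.004] op 0.0125 q [ 0.11  0.16  2.12  0.    0.86 -1.44]
t 47.1 p [0.4763 0.1491 0.0387] F [ 0.4  0.6 -3.5] T [-0.027  0.131 -0.013] op 0.0126 q [ 0.1   0.16  2.13 -0.    0.86 -1.45]
```

View pics/w9.png

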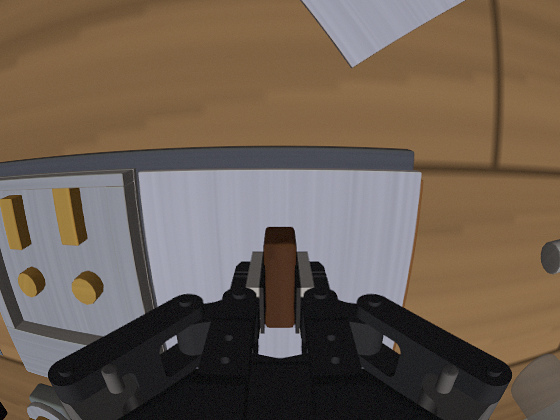

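View pics/s4.png

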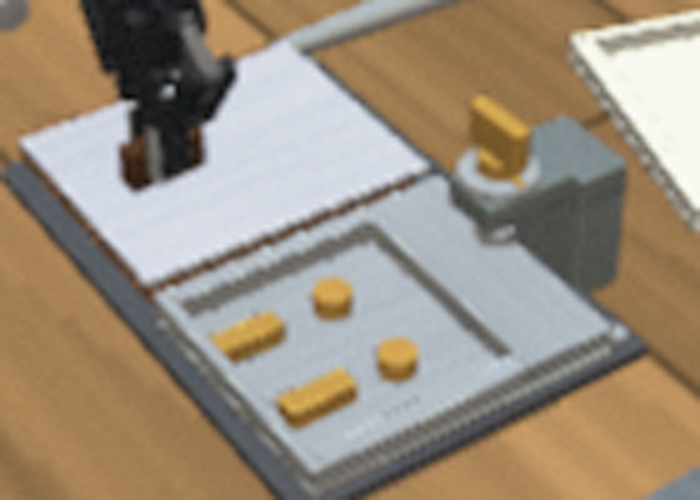

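```bash
python3 - <<'E'
from h import *
p=np.load('p0.npy'); R=down(TH)
q=p+0.152*EY; z=np.array([0,0,.0018])
arm.move_linear(q-0.007*EY+z,R,max_speed=.02); arm.pause(.2); st()
arm.move_linear(q-0.011*EY+z,R,max_speed=.02); st()
arm.move_linear(q-0.016*EY+z,R,max_speed=.02); st()
f=grab_frame('wrist'); save('w10',f['image'])
E
```

```text
t 47.6 p [0.4766 0.1495 0.04  ] F [-0.7 -0.3 -4.4] T [ 0.001  0.103 -0.084] op 0.0124 q [ 0.1   0.15  2.13  0.    0.86 -1.45]
t 48.0 p [0.4765 0.1453 0.04  ] F [ 0.1 -0.4 -3.4] T [-0.022  0.107 -0.09 ] op 0.0122 q [ 0.09  0.15  2.13  0.    0.86 -1.46]
t 48.4 p [0.4765 0.1403 0.04  ] F [-0.8  0.1 -4.2] T [-0.011  0.164 -0.015] op 0.0125 q [ 0.08  0.15  2.13  0.    0.86 -1.47]
```

View pics/w10.png

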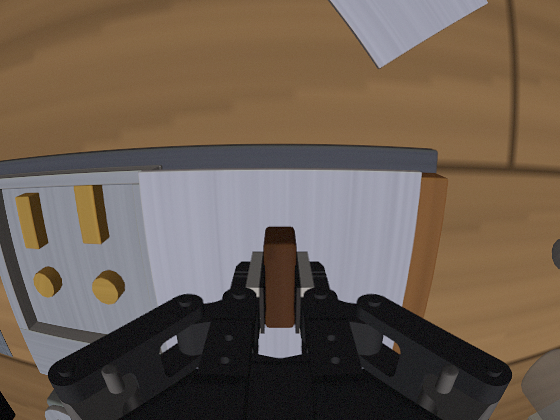

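```bash
python3 - <<'E'
from h import *
p=np.load('p0.npy'); R=down(TH)
q=p.copy(); z=np.array([0,0,.0008])
arm.move_linear(q+0.130*EY+z,R,max_speed=.04); st()
arm.move_linear(q+0.06*EY+z,R,max_speed=.05); st()
arm.move_linear(q+z,R,max_speed=.05); arm.pause(.2); st()
f=grab_frame('wrist'); np.savez('w11.npz',**f); save('w11',f['image'])
E
```

```text
t 48.7 p [0.4767 0.1342 0.0392] F [-0.  -0.1 -2.8] T [-0.047  0.044 -0.01 ] op 0.0123 q [ 0.07  0.15  2.14 -0.    0.86 -1.48]
t 50.3 p [0.475  0.0645 0.0391] F [-0.2 -0.3 -1.2] T [-0.081 -0.031 -0.035] op 0.0125 q [-0.08  0.12  2.17 -0.    0.85 -1.63]
t 51.8 p [0.4738 0.0044 0.0391] F [ 0.5 -1.5 -1.5] T [-0.216 -0.053 -0.029] op 0.0125 q [-0.21  0.1   2.19 -0.    0.85 -1.76]
```

View pics/w11.png

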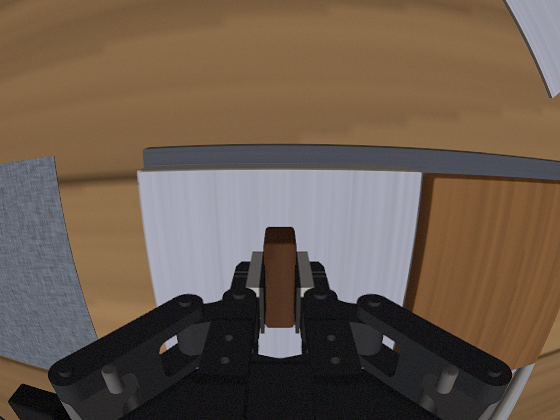

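```bash
python3 - <<'E'
from h import *
p=np.load('p0.npy'); R=down(TH)
arm.move_linear(p-[0,0,.0002],R,max_speed=.02); st()
arm.set_gripper(0.045,60)
arm.move_linear(p+[0,0,.1],R,max_speed=.15)
arm.move_to([0.46,-0.02,0.28],down(np.pi)); f=grab_frame('wrist'); np.savez('w12.npz',**f); save('w12c',f['image'],4,(130,285,230,370)); 
f=np.load('w12.npz')
E
```

```text
t 52.1 p [0.4738 0.0044 0.0391] F [-4.6 -2.1  6.1] T [-0.199  0.512 -0.008] op 0.0131 q [-0.21  0.1   2.19 -0.    0.85 -1.76]
```

View pics/w12c.png

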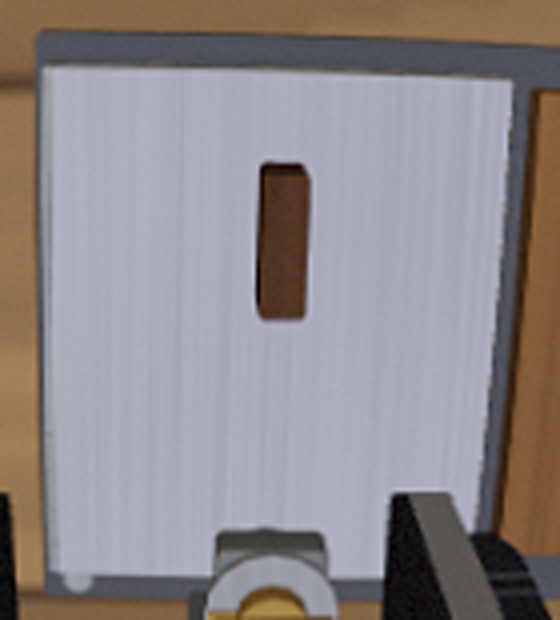

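```bash
python3 - <<'E'
from h import *
f=np.load('w12.npz')
c=lambda p,z:(wray(f,[(230+(x+.5)/4-.5,130+(y+.5)/4-.5) for x,y in p],z)[:,:2]*1000).round(1).tolist()
print('cover NL NR FL',c([(44,67),(513,82),(52,578)],.034)); print('tray left edge',c([(38,72),(45,577)],.028))
hsv=cv2.cvtColor(f['image'],cv2.COLOR_RGB2HSV);V=hsv[...,2].astype(int);S=hsv[...,1]
for a,b in (('w5',.028),('w12',.034)):
    g=np.load(a+'.npz'); gg=g['image'].mean(2)
    for r in (175,200,225): 
        l=gg[r,225:260].astype(int); rr=gg[r,340:372].astype(int); print(a,r,l.tolist(),rr.tolist())
E
```

```text
cover NL NR FL [[422.8, -66.2], [426.4, 75.1], [591.9, -69.6]]
tray left edge [[424.8, -68.8], [594.8, -72.8]]
w5 175 [105, 108, 110, 108, 108, 108, 106, 107, 108, 106, 106, 106, 99, 84, 91, 140, 150, 149, 150, 151, 150, 151, 151, 154, 84, 124, 147, 151, 151, 153, 149, 148, 146, 150, 152] [146, 147, 147, 147, 72, 76, 133, 150, 149, 148, 152, 150, 150, 151, 156, 110, 76, 81, 80, 83, 53, 43, 43, 68, 85, 134, 178, 176, 174, 173, 171, 176]
w5 200 [107, 112, 110, 109, 110, 109, 109, 109, 112, 110, 107, 110, 111, 90, 67, 148, 151, 147, 150, 152, 155, 153, 151, 156, 85, 115, 152, 153, 154, 151, 150, 150, 146, 150, 153] [147, 151, 102, 64, 124, 150, 149, 147, 153, 152, 151, 153, 149, 118, 76, 80, 79, 82, 66, 34, 33, 79, 77, 171, 177, 174, 173, 172, 173, 174, 174, 173]
w5 225 [120, 121, 122, 122, 121, 122, 122, 123, 120, 123, 122, 120, 122, 103, 76, 121, 149, 150, 149, 154, 155, 154, 153, 153, 108, 101, 152, 154, 152, 150, 152, 150, 149, 147, 150] [111, 67, 126, 153, 149, 151, 154, 155, 153, 152, 148, 103, 78, 82, 83, 75, 55, 31, 45, 71, 95, 171, 175, 171, 171, 170, 171, 170, 170, 170, 169, 1
[... 282 characters left out ...]
, 78, 39, 42, 60, 98, 95, 97, 96, 95, 94, 92, 96]
w12 200 [115, 112, 114, 114, 114, 113, 112, 114, 115, 111, 116, 114, 115, 105, 90, 98, 155, 140, 178, 180, 179, 178, 179, 176, 180, 178, 178, 177, 176, 176, 177, 175, 176, 178, 179] [174, 173, 173, 171, 170, 173, 176, 175, 170, 174, 175, 173, 174, 180, 162, 75, 84, 87, 72, 41, 39, 59, 88, 94, 96, 94, 94, 95, 91, 88, 88, 94]
w12 225 [127, 126, 125, 126, 126, 126, 126, 126, 127, 125, 126, 127, 127, 128, 100, 70, 156, 157, 173, 179, 177, 177, 178, 175, 177, 176, 176, 176, 176, 173, 174, 174, 174, 177, 179] [177, 175, 175, 176, 179, 178, 174, 176, 176, 175, 177, 176, 141, 77, 83, 88, 70, 31, 35, 77, 92, 92, 94, 94, 92, 88, 88, 87, 88, 93, 89, 91]
```

```bash
python3 - <<'E'
from h import *
arm.set_gripper(0.04,40)
arm.move_to([.577,.002,.20],down(np.deg2rad(91.5))); st()
f=grab_frame('wrist'); np.savez('w13.npz',**f); save('w13',f['image']); 
E
```

```text
t 55.7 p [0.577  0.002  0.2001] F [-0.5  0.4  0.4] T [-0.037  0.028 -0.007] op 0.04 q [-0.17  0.1   1.85 -0.    1.19 -0.2 ]
```

View pics/w13.png

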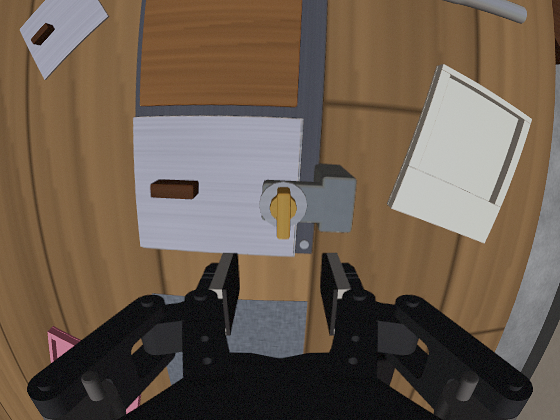

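```bash
python3 - <<'E'
from h import *
f=np.load('w13.npz'); save('w13k',f['image'],8,(170,250,240,320))
print([tuple(map(float,b[:5])) for b in blanks(f,205,245,270,300,.116,80)])
E
```

```text
[(578.6, -2.1, 25.6, 18.8, -88.5)]
```

View pics/w13k.png

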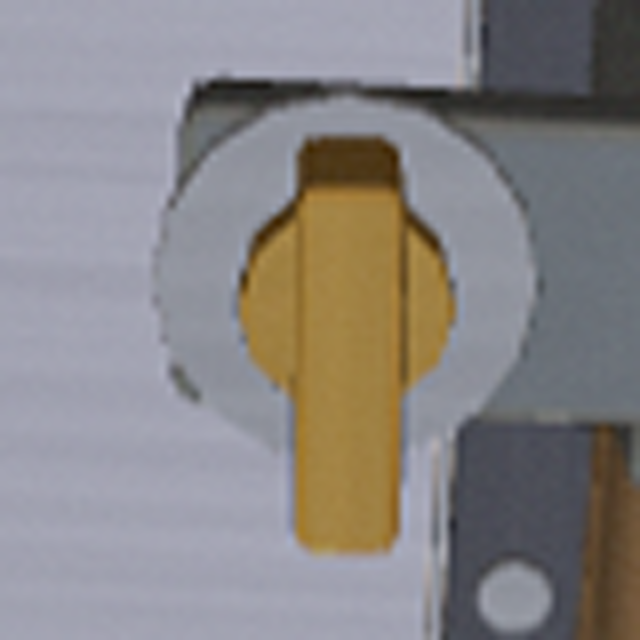

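```bash
python3 - <<'E'
from h import *
f=np.load('w13.npz')
c=lambda p,z:(wray(f,[(240+(x+.5)/8-.5,170+(y+.5)/8-.5) for x,y in p],z)[:,:2]*1000).round(1)
w=c([(300,187),(402,187),(297,550),(398,550)],.116); print(w.tolist(),w.mean(0)); v=(w[0]+w[1]-w[2]-w[3])/2; print(np.hypot(*v),np.degrees(np.arctan2(v[1],v[0])))
print(c([(157,280),(535,280),(345,98),(345,470)],.084).tolist())
E
```

```text
[[573.8, 19.5], [582.9, 19.7], [574.3, -15.3], [583.8, -15.1]] [578.7   2.2]
34.80703951789063 91.15234591156646
[[559.3, 1.4], [598.2, 2.4], [578.1, 21.0], [579.2, -18.9]]
```

```bash
cat >> h.py <<'E'
AX=np.array([.5786,.0018,0])
def avg(n=20):
    F=[];T=[]
    for _ in range(n):
        s=arm.state();F.append(s['contact_force']);T.append(s['wrist_torque']);arm.pause(.01)
    return np.mean(F,0),np.mean(T,0),s
def rep(tag=''):
    F,T,s=avg(); print(tag,'t',round(s['clock'],1),'q6',round(s['joint_positions'][5],3),'F',F.round(1),'T',T.round(3),'op',round(s['opening'],4),'p',s['position'].round(4)); return F,T,s
def turn(dq,n=1,sp=None):
    for _ in range(n):
        q=np.array(arm.state()['joint_positions']); 
        q[5]+=dq/n; arm.move_j(q)
E
python3 - <<'E'
from h import *
R=down(np.deg2rad(91.15))
arm.set_gripper(.034,40)
arm.move_to(AX+[0,0,.15],R)
arm.move_linear(AX+[0,0,.089],R,max_speed=.08); rep('at')
arm.set_gripper(0,40); rep('grip')
q=np.array(arm.state()['joint_positions']); np.save('qk.npy',q); print(q)
for d in (.05,.1,.2):
    r=q.copy(); r[5]+=d; arm.move_j(r); rep(d)
f=grab_frame('wrist'); save('w14',f['image'])
E
```

```text
at t 57.4 q6 -0.192 F [-0.1  0.1 -0.1] T [ 0.007 -0.001  0.002] op 0.0343 p [0.5792 0.0017 0.0898]
grip t 57.9 q6 -0.192 F [2.1 0.5 2.4] T [ 0.078 -0.391  0.003] op 0.0184 p [0.5796 0.0017 0.0899]
[-1.72052288e-01  2.35071112e-01  1.91772021e+00  3.18791983e-04
  9.86094786e-01 -1.92266808e-01]
0.05 t 58.3 q6 -0.143 F [1.9 0.4 1.6] T [ 0.058 -0.296 -0.007] op 0.0189 p [0.5797 0.0017 0.0899]
0.1 t 58.7 q6 -0.093 F [1.7 0.5 1.4] T [ 0.055 -0.322 -0.012] op 0.0188 p [0.5797 0.0017 0.0899]
0.2 t 59.1 q6 0.006 F [2.1 0.6 1.4] T [ 0.051 -0.378 -0.043] op 0.0187 p [0.5797 0.0017 0.09  ]
```

View pics/w14.png

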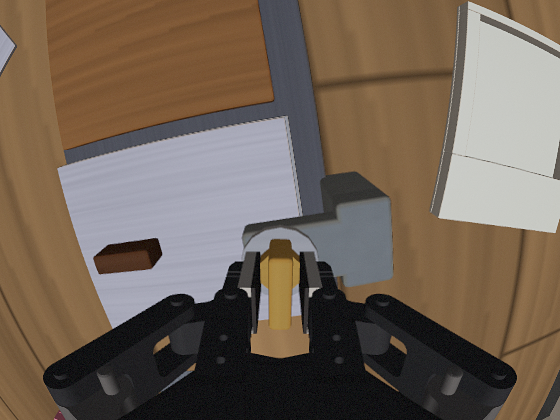

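The jaws read 18.5 mm, so the tips are on the round boss under the wing rather than on the wing. I'll open, rise above the boss and regrip.

```bash
python3 - <<'E'
from h import *
arm.set_gripper(.034,40)
q=np.array(arm.state()['joint_positions'])
p=arm.state()['position']; R=arm.state()['eef_rot']
arm.move_linear(np.array([AX[0],AX[1],.0955]),R,max_speed=.05); rep('up')
f=grab_frame('wrist'); save('w15',f['image'],4,(200,340,210,350))
arm.set_gripper(0,40); rep('grip')
f=grab_frame('wrist'); save('w15b',f['image'],4,(200,340,210,350))
E
```

```text
up t 59.9 q6 0.007 F [-0.1 -0.   0. ] T [-0.001  0.     0.007] op 0.034 p [0.5786 0.0018 0.0955]
grip t 60.5 q6 0.007 F [ 4.5 -0.4 -2.7] T [-0.066 -0.708 -0.026] op 0.0092 p [0.5795 0.0016 0.0957]
```

View pics/w15.png

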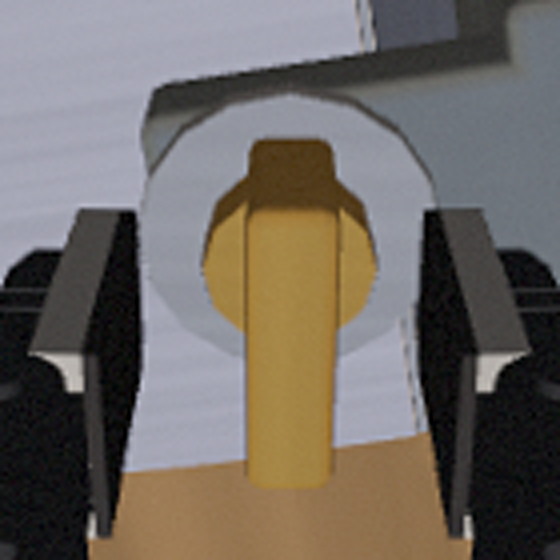

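View pics/w15b.png

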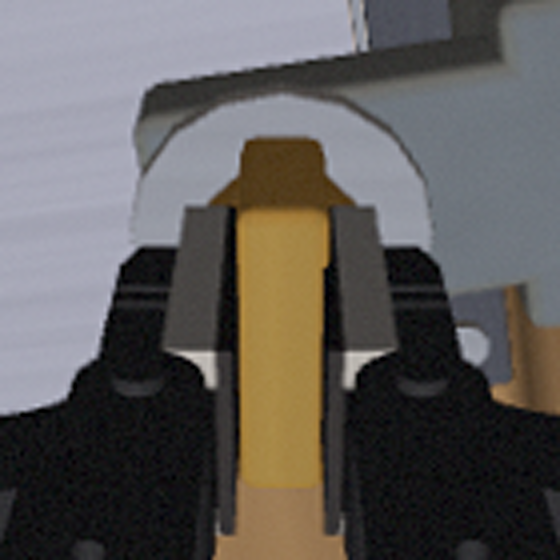

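```bash
python3 - <<'E'
from h import *
q=np.array(arm.state()['joint_positions']); np.save('qk.npy',q)
arm.move_j(q); rep('null')
for d in (.2,.5,.8,1.1,1.4):
    r=q.copy(); r[5]+=d; arm.move_j(r); rep(d)
f=grab_frame('wrist'); save('w16',f['image'],4,(200,340,210,350))
E
```

```text
null t 60.9 q6 0.007 F [ 3.7 -0.2 -2.1] T [-0.04  -0.525 -0.025] op 0.0092 p [0.5795 0.0016 0.0957]
0.2 t 61.4 q6 0.205 F [ 4.2 -0.3 -2.6] T [-0.001 -0.618 -0.042] op 0.009 p [0.5796 0.0016 0.0957]
0.5 t 62.0 q6 0.505 F [ 5.  -0.4 -3.6] T [ 0.017 -0.777 -0.022] op 0.0089 p [0.5797 0.0016 0.0957]
0.8 t 62.5 q6 0.806 F [ 5.3 -0.5 -3.6] T [-0.008 -0.853 -0.088] op 0.009 p [0.5798 0.0016 0.0957]
1.1 t 63.1 q6 1.106 F [ 5.6 -0.6 -3.8] T [-0.028 -0.887 -0.077] op 0.0089 p [0.5799 0.0015 0.0957]
1.4 t 63.6 q6 1.406 F [ 5.5 -1.  -4.1] T [-0.072 -0.922 -0.086] op 0.0086 p [0.5799 0.0014 0.0957]
```

View pics/w16.png

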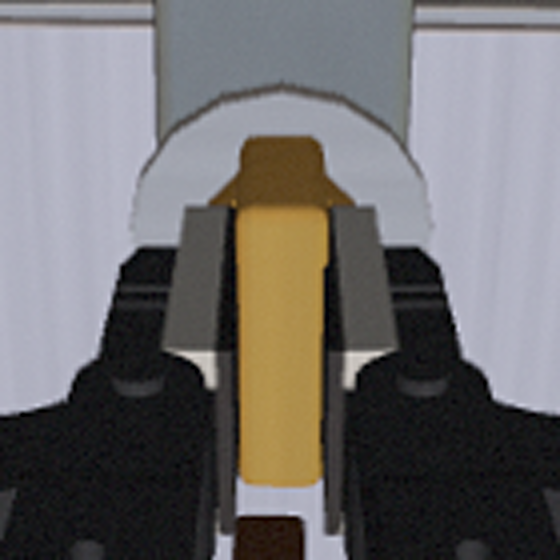

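```bash
python3 - <<'E'
from h import *
s=arm.state(); q=np.array(s['joint_positions'])
t=arm.inverse_kinematics(s['position']+np.array([.0012,-.0003,-.0005]),s['eef_rot'])
print(np.round(np.array(t)-q,4))
t=np.array(t); t[5]=q[5]; arm.move_j(t); rep('shift')
np.save('qk2.npy',t)
for d in (.2,.4,.5,.6,.7):
    r=t.copy(); r[5]+=d; arm.move_j(r); F,T,s=rep(d)
    if T[2]<-.13: print('slip?'); break
E
```

```text
[-0.0002  0.0031 -0.0027  0.     -0.0004 -0.0002]
shift t 64.1 q6 1.405 F [-3.1  0.9  5.2] T [ 0.233  0.588 -0.035] op 0.0089 p [0.5801 0.0014 0.0956]
0.2 t 64.6 q6 1.605 F [-3.5  0.8  5.6] T [ 0.214  0.65  -0.088] op 0.0088 p [0.5802 0.0013 0.0956]
0.4 t 65.0 q6 1.805 F [-3.5  0.5  5.5] T [ 0.152  0.628 -0.085] op 0.0091 p [0.5802 0.0012 0.0956]
0.5 t 65.5 q6 1.905 F [-3.6  0.4  5.4] T [ 0.133  0.625 -0.086] op 0.0087 p [0.5802 0.0012 0.0956]
0.6 t 65.9 q6 2.005 F [-3.7 -0.1  5.5] T [ 0.124  0.632 -0.09 ] op 0.009 p [0.5802 0.0011 0.0955]
0.7 t 66.3 q6 2.105 F [-3.7  0.2  5.7] T [ 0.103  0.627 -0.084] op 0.009 p [0.5802 0.0011 0.0956]
```

```bash
python3 - <<'E'
from h import *
t=np.load('qk2.npy')
for d in np.arange(.76,1.34,.06):
    r=t.copy(); r[5]+=d; arm.move_j(r); F,T,s=rep(round(d,2))
    if T[2]<-.12: print('slip?'); break
f=grab_frame('wrist'); save('w17',f['image'],4,(200,340,210,350))
g=grab_frame('side'); save('s5',g['image'],8,(200,260,270,340))
E
```

```text
0.76 t 66.7 q6 2.165 F [-3.6  0.1  5.3] T [ 0.098  0.629 -0.082] op 0.0088 p [0.5802 0.0011 0.0956]
0.82 t 67.1 q6 2.225 F [-3.8  0.1  5.6] T [ 0.082  0.634 -0.084] op 0.0089 p [0.5802 0.0011 0.0956]
0.88 t 67.5 q6 2.285 F [-3.8  0.1  5.6] T [ 0.077  0.644 -0.071] op 0.0088 p [0.5801 0.001  0.0956]
0.94 t 68.0 q6 2.345 F [-4.1 -0.1  5.5] T [ 0.051  0.638 -0.009] op 0.0093 p [0.5801 0.001  0.0956]
1.0 t 68.4 q6 2.405 F [-3.9 -0.   5.6] T [ 0.054  0.641 -0.008] op 0.0088 p [0.5801 0.001  0.0955]
1.06 t 68.8 q6 2.465 F [-4.2 -0.   5.5] T [ 0.04   0.658 -0.005] op 0.0092 p [0.5801 0.001  0.0956]
1.12 t 69.2 q6 2.525 F [-4.   0.   5.6] T [ 0.021  0.656 -0.015] op 0.0089 p [0.5801 0.001  0.0955]
1.18 t 69.6 q6 2.585 F [-4.  -0.1  5.6] T [ 0.022  0.657 -0.012] op 0.009 p [0.5801 0.001  0.0956]
1.24 t 70.0 q6 2.645 F [-4.2  0.   5.7] T [ 0.014  0.673 -0.008] op 0.0089 p [0.58   0.001  0.0955]
1.3 t 70.5 q6 2.705 F [-4.  -0.5  5.9] T [ 0.013  0.68  -0.009] op 0.009 p [0.5801 0.0009 0.0956]
```

View pics/s5.png

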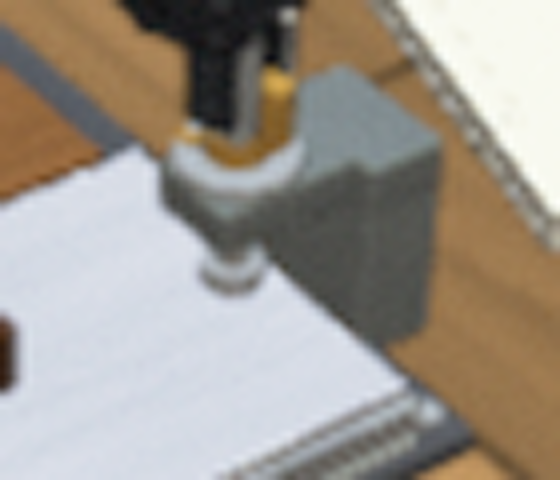

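View pics/w17.png

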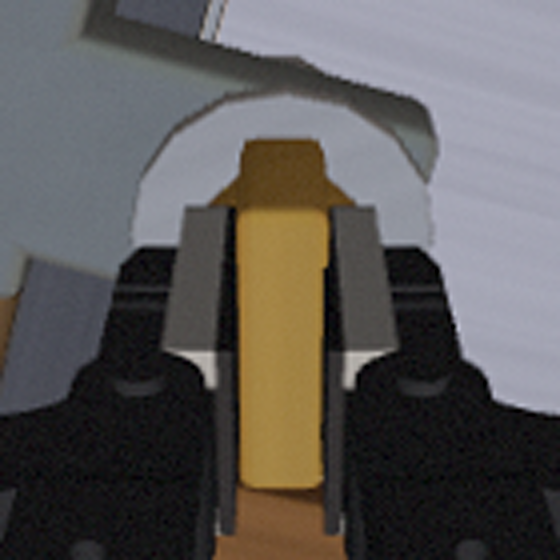

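Torque reads about 0 even though the wing still follows the jaws. The roughly 4 N side load confuses it. I'll let go, look at the mark and foot, and regrip half a turn back, better centred.

```bash
python3 - <<'E'
from h import *
arm.set_gripper(.034,40); rep('open')
s=arm.state(); arm.move_linear(s['position']+np.array([0,0,.075]),s['eef_rot'],max_speed=.12)
f=grab_frame('wrist'); np.savez('w18.npz',**f); save('w18',f['image'],6,(170,270,230,330))
arm.move_to([0.46,-0.20,0.26],down(np.pi))
g=grab_frame('side'); save('s6',g['image'],8,(200,260,270,340))
st()
E
```

```text
open t 71.1 q6 2.706 F [-0.1  0.1  0.1] T [0.003 0.001 0.003] op 0.034 p [0.5811 0.0011 0.0951]
t 76.0 p [ 0.46 -0.2   0.26] F [-0.4 -0.   1.2] T [-0.009  0.015 -0.025] op 0.034 q [-0.61 -0.13  1.96  0.    1.3  -2.18]
```

View pics/w18.png

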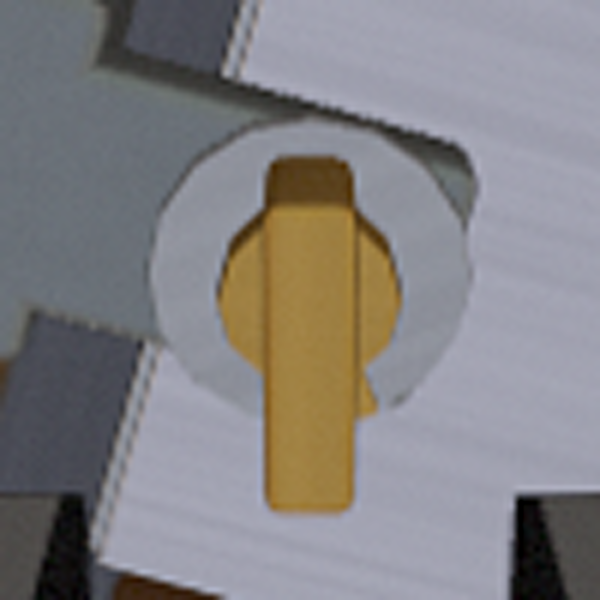

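View pics/s6.png

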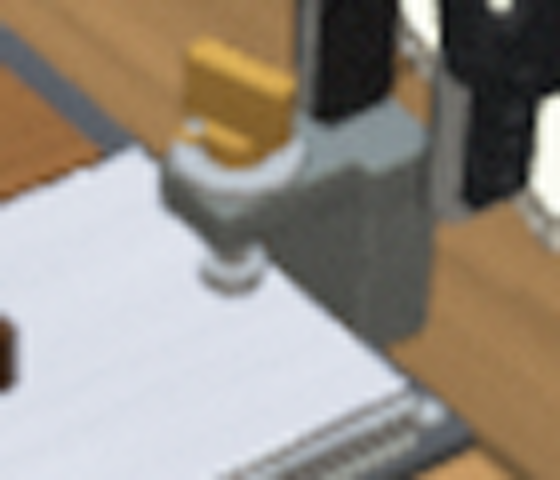

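```bash
python3 - <<'E'
from h import *
f=np.load('w18.npz')
c=lambda p,z:(wray(f,[(230+(x+.5)/6-.5,170+(y+.5)/6-.5) for x,y in p],z)[:,:2]*1000).round(1)
w=c([(268,208),(354,208),(268,510),(353,510)],.116); print(w.tolist(),w.mean(0)); v=-(w[0]+w[1]-w[2]-w[3])/2; print(np.hypot(*v),'wing yaw',np.degrees(np.arctan2(v[1],v[0])))
ce=c([(150,270),(470,270),(310,118),(310,412)],.084); C=(ce.mean(0)+w.mean(0))/2; print(ce.tolist(),C)
C2=w.mean(0)
for q in [(376,412),(372,380),(360,412),(360,370)]:
  for z in (.084,.086):
    m=c([q],z)[0]; print(q,z,m,[(round(float(np.hypot(*(m-k))),1),round(float(np.degrees(np.arctan2(*(m-k)[::-1]))),1)) for k in (C,C2,ce.mean(0))])
save('w18b',f['image'],14,(215,255,265,315))
E
```

```text
[[587.6, -15.3], [579.0, -17.6], [578.8, 17.9], [569.9, 15.5]] [5.78825e+02 1.25000e-01]
34.33693346820593 wing yaw 105.10876964837605
[[597.8, 4.9], [560.0, -5.3], [583.8, -18.5], [574.0, 17.8]] [ 5.788625e+02 -7.500000e-02]
(376, 412) 0.084 [566.1  15.7] [(20.3, 129.0), (20.1, 129.2), (20.5, 128.7)]
(376, 412) 0.086 [566.3  14.9] [(19.5, 130.0), (19.4, 130.3), (19.7, 129.7)]
(372, 380) 0.084 [567.7  11.7] [(16.2, 133.5), (16.1, 133.9), (16.4, 133.1)]
(372, 380) 0.086 [568.   10.9] [(15.4, 134.7), (15.3, 135.1), (15.6, 134.3)]
(360, 412) 0.084 [568.   16.2] [(19.6, 123.7), (19.4, 124.0), (19.8, 123.5)]
(360, 412) 0.086 [568.3  15.4] [(18.7, 124.3), (18.5, 124.6), (18.9, 124.1)]
(360, 370) 0.084 [569.5  10.8] [(14.3, 130.7), (14.2, 131.1), (14.5, 130.3)]
(360, 370) 0.086 [569.8  10.1] [(13.6, 131.7), (13.5, 132.1), (13.8, 131.3)]
```

View pics/w18b.png

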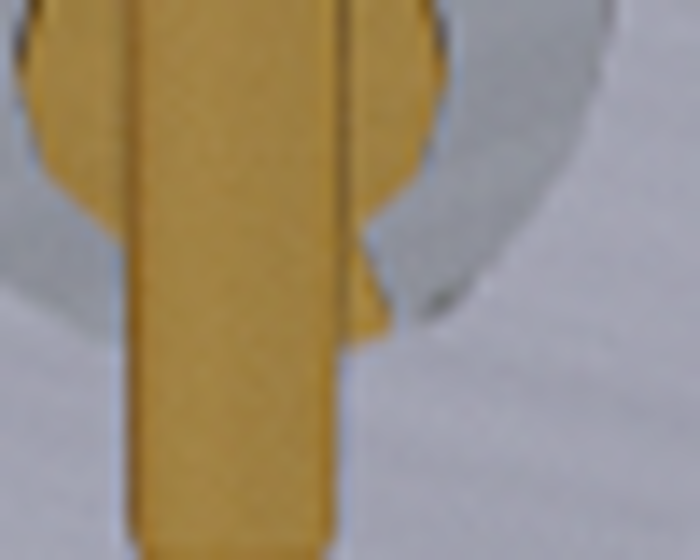

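```bash
python3 - <<'E'
from h import *
g=grab_frame('side'); im=cv2.resize(g['image'][200:260,270:340],None,fx=8,fy=8,interpolation=cv2.INTER_CUBIC).copy()
a=np.linspace(0,2*np.pi,40)
for z,col in ((.034,(255,0,0)),(.038,(0,200,0))):
    P=np.stack([.579+.01*np.cos(a),.001+.01*np.sin(a),0*a+z],-1)
    u=((proj(g,P)-[270,200]+.5)*8).astype(np.int32); cv2.polylines(im,[u[:,None]],True,col,1)
cv2.imwrite('pics/s7.png',im[:,:,::-1])
arm.move_to([0.46,0.0,0.28],down(np.pi)); f=grab_frame('wrist'); np.savez('w19.npz',**f); save('w19',f['image']); save('w19c',f['image'],4,(130,285,230,370));st()
E
```

```text
t 76.9 p [ 0.4601 -0.001   0.2798] F [-0.4  0.1 -0. ] T [-0.029  0.033  0.021] op 0.0344 q [-0.22 -0.24  2.03 -0.    1.36 -1.79]
```

View pics/s7.png

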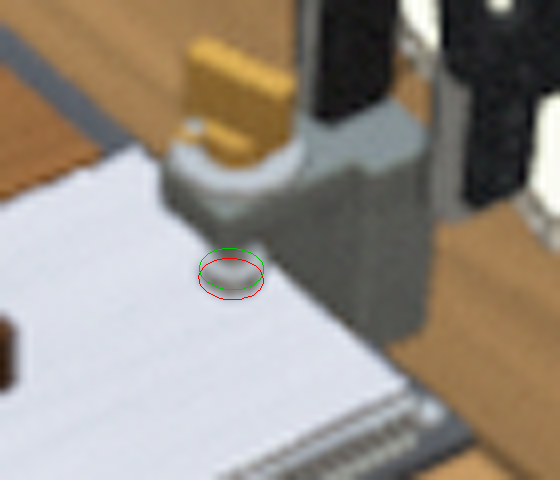

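View pics/w19.png

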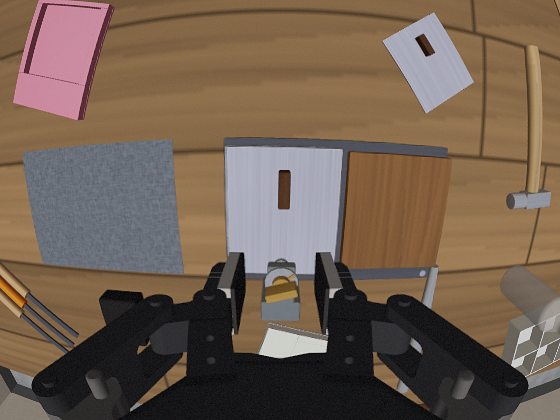

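View pics/w19c.png

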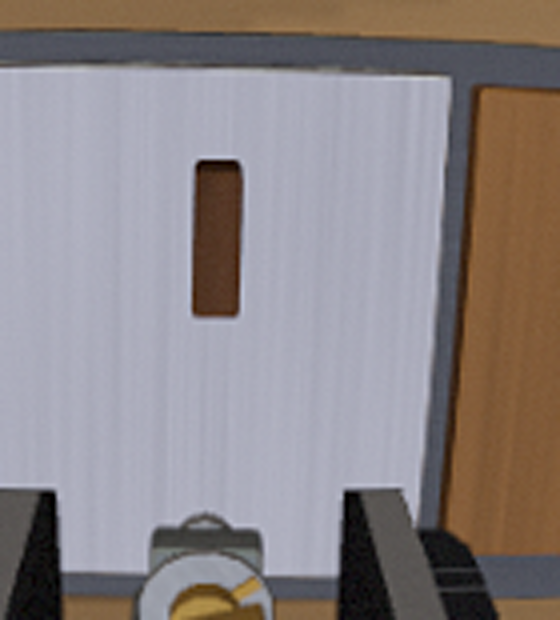

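The foot's underside matches the cover-height ring (red) in the side view, so it sits on the cover. The collar mark is now in clear view at about (290,277), so I measure the slip from it.

```bash
python3 - <<'E'
from h import *
f=np.load('w19.npz'); save('w19k',f['image'],10,(255,310,255,310))
E
```

```text
(no output)
```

View pics/w19k.png

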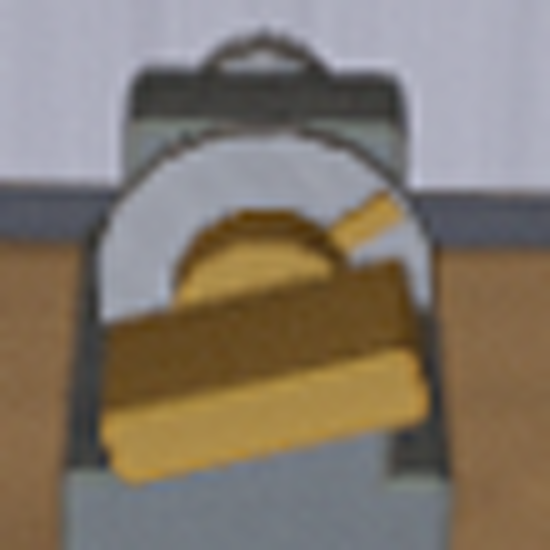

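```bash
python3 - <<'E'
from h import *
f=np.load('w19.npz')
c=lambda p,z:(wray(f,[(255+(x+.5)/10-.5,255+(y+.5)/10-.5) for x,y in p],z)[:,:2]*1000).round(1)
w=c([(110,412),(415,350),(125,482),(430,412)],.116);v=(w[1]+w[3]-w[0]-w[2])/2;print(w.mean(0),np.hypot(*v),np.degrees(np.arctan2(v[1],v[0])))
for z in (.084,.085):
  m=c([(393,205),(345,240)],z);print(m.tolist(), 'line',np.degrees(np.arctan2(*(m[0]-m[1])[::-1])),'radial',[np.degrees(np.arctan2(*(m[0]-k)[::-1])) for k in (np.array([578.9,0.5]),w.mean(0))],np.hypot(*(m[0]-[578.9,.5])))
  print(c([(98,260),(435,260),(270,128)],z).tolist())
E
```

```text
[576.825   1.425] 34.45351941384217 104.54041718036385
[[567.7, 16.0], [572.4, 10.5]] line 130.51539399045495 radial [np.float64(125.851147014206), np.float64(122.04953158855336)] 19.123022773609787
[[575.2, -18.7], [575.2, 21.1], [557.5, 1.6]]
[[567.2, 16.0], [571.8, 10.4]] line 129.40066066347887 radial [np.float64(127.04691802856145), np.float64(123.43986920578224)] 19.420092687729337
[[574.6, -18.6], [574.6, 21.1], [557.0, 1.6]]
```

The slip comes out at about 0.37 rad (wing yaw about 105°, mark about 126°), which is inside 0.15 to 0.5. I'm handing in with the arm clear.

```bash
python3 -c "
from h import *
print(ticket.job_done()); st()"
```

```text
the job is handed in; nothing more can be done
None
the job is handed in; nothing more can be done
```

The carrier is ready and handed in at about 77 s. I slid the cover onto the rest, laid both bars and both slugs flat in the pocket, and slid the cover back. Then I turned the screw about 2.9 rad clockwise, until the clutch slipped, and let go.

**Last checks**
- **Blanks:** before covering, depth readings put both bar tops level at about 25 mm, below the 28 mm rim. The slugs looked flat in the pictures, and the mat was empty.
- **Cover:** it sits square on the tray, about 1 mm towards the rest side. The tray's edge moved less than my measurement error, about 1 mm.
- **Clamp:** the foot's underside is at cover height in the side view. The wing leads the collar mark by about 21° ± 3°, a slip of about 0.37 rad, inside 0.15–0.5.

**What disagreed or went differently**
- **Torque:** the wrist torque never showed the rise to 0.15 N m. It held near 0.08, then read about 0.01 from the moment of slip, under a 4 N side load. I judged the slip by the mark instead.
- **First grip:** my first hold on the knob closed on the round boss under the wing. I let go and took the wing itself.
- **Cover height on the way back:** the grip carried the cover clear of the rest by up to about 2 mm to pass the 1 mm step at the tray's rim. It then slid on at rim height.

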